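Tip the walnut pail out into the serving tray

TASK

Lift the blue pail of walnuts by its bail and stand it upright in the wooden serving tray, and let go of it. Then take the pail by the knob at its bottom rim and lift that, so that the pail tips over and all three walnuts tumble out into the tray; leave the empty pail in the tray too. Leave the cream pail, the canister and the pepper mill where they are.

Things in the scene. Friction and masses are not known exactly. Their poses are not given: they have to be found in the camera images.
- blue_pail: The blue enamelled pail holding the walnuts, about 0.3 kg, starting upright on the counter. Open top, tapering: 76 mm across at the base, 114 mm over the rolled rim, 73 mm high, wall 3 mm, floor 4 mm. Origin at the centre of its underside; z runs up through the mouth, -x points to its knob, y runs through the two pivots of the bail.
- blue_pail_mid (a point): Centre of the blue pail, on its axis, 36 mm above its underside.
- blue_pail_grip (a point): Middle of the wooden grip at the top of the blue pail's bail: a round bar 10 mm thick and 56 mm long lying along the pail's y axis, 130 mm above the pail's underside and straight over its centre when the bail stands up. It is so at the start; the bail stays where it is put.
- blue_pail_bail: The blue pail's swinging bail (arched steel handle, 30 g). Origin midway between its pivots, 80 mm above the pail's underside; its z axis points to its grip, 50 mm away. It swings about the pail's y axis, up to 75 degrees either side of upright; slight friction holds its own weight.
- blue_pail_knob: The blue pail's tipping knob: a wooden ball 22 mm across on an 8 mm stem from the bottom rim. Origin: ball centre, 88 mm from the pail's axis towards the pail's -x, 28 mm above its underside. Pinched along the pail's y and raised straight up, it turns between the fingers: the pail tips away from it and hangs on its side, mouth a little down, lowest point about 145 mm below the ball.
- tray: The brown wooden serving tray, open at the top, fixed to the counter. Outside 310 mm along its x axis, 360 mm along its y axis and 34 mm high; walls and floor 8 mm thick. Origin at the centre of its underside, z up; so its inner floor is 8 mm above the origin. Two brass grips stick out at its +y and -y ends.
- cream_pail_mid (a point): Bystander: centre (36 mm above its underside) of a cream pail of the same make and size, with bail and knob, empty. Leave it alone.
- canister_center (a point): Bystander: centre of a blue and white ceramic canister, 80 mm across and 120 mm high, standing near the counter's far side. Leave it alone.
- mill_center (a point): Bystander: centre of a dark wooden pepper mill, 56 mm across and 167 mm high, standing near the counter's far side. Leave it alone.
- walnut0_mid (a point): One of three walnuts, a brown rounded nut 31 mm high and 31 mm across, 14 g, lying in the blue pail at the start; the point is its centre.
- walnut1_mid (a point): One of three walnuts, a brown rounded nut 31 mm high and 31 mm across, 14 g, lying in the blue pail at the start; the point is its centre.
- walnut2_mid (a point): One of three walnuts, a brown rounded nut 31 mm high and 31 mm across, 14 g, lying in the blue pail at the start; the point is its centre.
There are look-alikes about, which are no part of the job. What is shaped like the part that bears walnut0_mid but yellow is not meant.

How it is judged:
By the outcome, as a careful person would: the job done as asked, in the order asked, and still so for the second after the job is handed in, with the robot touching nothing.
It also fails if it takes over 72 s, if anything falls off the work surface, if the arm or the gripper's body presses on something with over 40 N, if the wrist force passes 120 N, or if a joint passes its speed limit or range.

ROBOT

A 7-joint arm with a two-finger parallel gripper is mounted at the origin on the work surface. World frame = base frame: x ahead of the robot, y to its left, z up, the work surface at z = 0. Lengths are in m, angles in degrees, forces in N, time in s.
With the tool pointing down it reaches from about 0.425 to 0.875 m from the base axis. Payload 4.7 kg.
Tool frame: the origin (TCP) lies on the front face of the gripper's body, between the roots of the fingers; the fingertips stand 70 mm ahead of it and the grasp point (between the pads) lies 51 mm ahead of it; z points along the fingers, y is the direction in which the jaws open and shut (so a half turn about z gives the same grasp; the last joint's range is limited). The gripper opens to 87 mm and grips with 3 to 60 N. Pads are 19 mm wide; open, the fingers measure 117 mm over their backs; the gripper's body (75 mm by 190 mm) begins 51 mm behind the grasp point.
Start: joints at [-72.588, 18.392, -4.016, 83.108, 1.295, 78.541, -3.26], TCP at [0.186, 0.623, 0.292] pointing down, gripper open.
Joint ranges: [-163.93, 163.93], [-17.29, 119.83], [-79.2, 71.16], [3.27, 140.29], [-89.18, 269.18], [5.43, 117.66], [-154.24, 154.24]. Speed limits (degrees/s): [147.25, 147.25, 180, 180, 180, 180, 180].

INTERFACE

Orientations are given as [roll, pitch, yaw] about the fixed x, y, z axes, in that order (R = Rz(yaw) Ry(pitch) Rx(roll)).
In Python, from cell import env gives the robot as it stands.
- The arm moves only by the tool drive_tool, never from a script. Its argument "commands" is a list of rows, each a list of 7 numbers: the shift along the tool's x, y, z in cm, then the turn, a rotation vector about the tool's x, y, z in degrees, then the opening, from 0 (shut) to 1 (fully open). In form: [[tx, ty, tz, rx, ry, rz, hand], ...]. A call has 1 to 20 rows; each row shifts and turns the commanded pose from where the row before left it, along the tool's axes as they then stand; what a row does not reach is not made up. A row lasts 1/12 s, in which the tool goes at most 41.7 mm and 7.16 degrees, less where a joint would pass 70% of its speed; a pose out of reach is approached as far as the arm can. A call is refused whole if a number of a shift passes 4.17 or a number of a turn 7.16, either way. A call with a gripper value outside its range is refused whole. The fingers move at their own pace and stop on an object; "force" is the grip in N (left out, the last holds). Time passes only in rows, so rows that do not move let the fingers close. It gives the time, the measured TCP pose, the force and the opening at its end, in the units of the state.
- env.get_obs(): the state, without advancing time (a new reading comes with each control period).
- env.read_camera(name): name is "side" or "top"; returns a dict with "img" (480x640x3 uint8, blue, green, red), "mtx" (3x3 intrinsics, pixels), "pose" (4x4, takes a point from camera to world coordinates). Camera axes: x right, y down, z forward; pixel columns grow to the right and rows downward; lengths in m; the calibration is good to about 2 mm. A picture is of the moment at which its call begins. There is no depth.
- env.sign_off(): hands the job in, once; it reports no verdict.
The state is a dict: "time_s": time; "qpos": joint angles; "joint_velocities": joint speeds; "effort": joint torques, N m; "tool_pos": TCP position; "tool_rot": TCP orientation; "force": force on the tool from outside, world axes, zero at the start; "wrist_torque": the same for the moment, N m; "grip_width": finger opening in m.
Only numpy, scipy, OpenCV 4.12 (cv2) and the standard library are available. Lean on these libraries where they do the work, as an engineer would, in place of code of your own. Each camera call takes 0.05 s, during which the arm holds its last target.

## Working session

There is one attempt and no reset: what is moved stays moved. The work goes in short steps, Python scripts to look and compute and a tool call to move; the robot and the scene stay as the last step left them, time stands still between calls to the robot, and variables do not carry over. Pictures are saved under pics/ and viewed, and the job is handed in when it is done.

Besides the shell and the picture viewer there is one more tool, called after "Request:" as name(argument=value, ...), one argument or row to a line, values as JSON. drive_tool: Moves the arm, as the interface text tells. Its arguments: {"type":"object","properties":{"commands":{"type":"array"},"force":{"type":"number"}},"required":["commands"]}

```bash
mkdir -p pics; ls; python3 - <<'E'
from cell import env
import cv2
o=env.get_obs()
print({k:o[k] for k in ('time_s','tool_pos','tool_rot','force','grip_width','qpos')})
for n in('side','top'):
    c=env.read_camera(n); cv2.imwrite(f'pics/{n}0.png',c['img']); print(n,c['mtx'].round(1).tolist(),c['pose'].round(3).tolist())
E
```

```text
pics
{'time_s': 0.0, 'tool_pos': array([0.18564972, 0.62249476, 0.29116831]), 'tool_rot': array([-1.79893408e+02,  4.00984018e-03,  1.63399134e+02]), 'force': array([-0.17659509,  0.48902323,  0.12714743]), 'grip_width': 0.08716580523210471, 'qpos': array([-72.58987999,  18.43822238,  -4.01413556,  83.17516889,
         1.29287563,  78.53831568,  -3.25875638])}
side [[511.6, 0.0, 316.2], [0.0, 511.6, 243.3], [0.0, 0.0, 1.0]] [[0.776, -0.373, 0.509, 0.109], [-0.631, -0.482, 0.608, -0.598], [0.018, -0.793, -0.609, 0.669], [0.0, 0.0, 0.0, 1.0]]
top [[516.4, 0.0, 315.8], [0.0, 516.4, 235.6], [0.0, 0.0, 1.0]] [[0.024, -0.998, 0.059, 0.505], [-1.0, -0.025, -0.012, -0.037], [0.013, -0.059, -0.998, 1.087], [0.0, 0.0, 0.0, 1.0]]
```

View pics/side0.png

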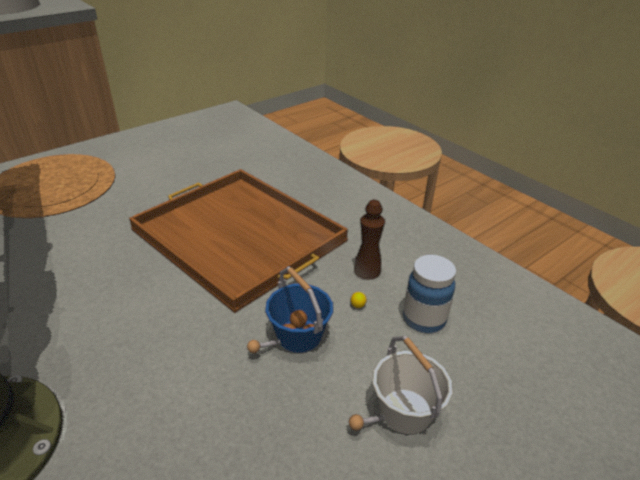

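View pics/top0.png

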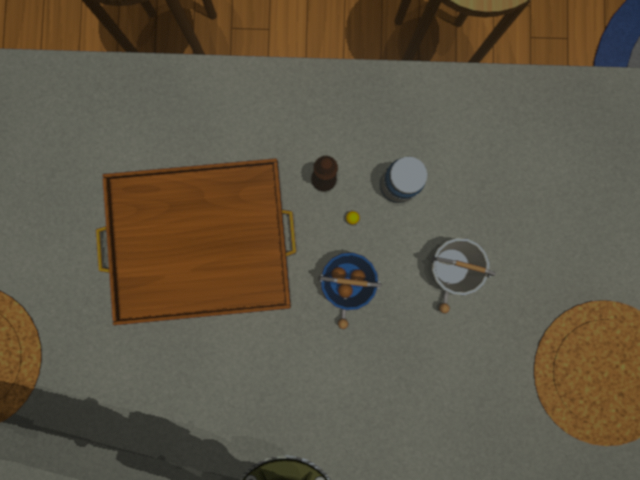

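The top view shows the blue pail's rim at about (349,281) px, its knob at (343,323), and its grip lying from roughly (325,279) to (377,284). The tray covers about (105–290, 160–322). The cream pail is at (460,267), the mill at (325,173) and the canister at (404,180). A yellow walnut decoy lies at (353,217). In the side view the blue pail is at (299,318) and its knob at (254,346).

```bash
cat > h.py <<'E'
import numpy as np, cv2
from cell import env
def cam(n,save=None):
    c=env.read_camera(n)
    if save: cv2.imwrite(f'pics/{save}.png',c['img'])
    return c
def ray(c,u,v):
    d=c['pose'][:3,:3]@np.linalg.inv(c['mtx'])@np.array([u,v,1.]); return c['pose'][:3,3],d/np.linalg.norm(d)
def onz(c,p,z):
    o,d=ray(c,*p); return o+d*(z-o[2])/d[2]
def tri(c1,p1,c2,p2):
    A=np.zeros((3,3));b=np.zeros(3);L=[]
    for c,p in((c1,p1),(c2,p2)):
        o,d=ray(c,*p);M=np.eye(3)-np.outer(d,d);A+=M;b+=M@o;L.append((M,o))
    x=np.linalg.solve(A,b);return x,[np.linalg.norm(M@(x-o)) for M,o in L]
def proj(c,X):
    X=np.asarray(X,float);q=c['mtx']@(c['pose'][:3,:3].T@(X-c['pose'][:3,3]));return q[:2]/q[2]
def blobs(c,lo,hi,box,amin=20):
    h=cv2.cvtColor(c['img'],cv2.COLOR_BGR2HSV);m=cv2.inRange(h,lo,hi)
    k=np.zeros_like(m);x0,y0,x1,y1=box;k[y0:y1,x0:x1]=m[y0:y1,x0:x1]
    cs,_=cv2.findContours(k,cv2.RETR_EXTERNAL,cv2.CHAIN_APPROX_NONE)
    return sorted([q for q in cs if cv2.contourArea(q)>=amin],key=lambda q:-cv2.contourArea(q)),k
E
python3 - <<'E'
from h import *
np.set_printoptions(precision=4,suppress=True)
t=cam('top');s=cam('side')
def cen(q): m=cv2.moments(q);return m['m10']/m['m00'],m['m01']/m['m00']
for n,c,box,kb in(('top',t,(300,240,390,312),(330,312,355,335)),('side',s,(255,255,345,365),(240,332,265,360))):
    b,_=blobs(c,(100,120,40),(125,255,255),box)
    for q in b[:3]: print(n,'blue',cv2.contourArea(q),cen(q),cv2.boundingRect(q),cv2.fitEllipse(cv2.convexHull(q)))
    k,_=blobs(c,(5,70,80),(22,255,255),kb)
    for q in k: print(n,'knob',cv2.contourArea(q),cen(q),cv2.boundingRect(q))
    g,_=blobs(c,(5,40,120),(25,255,255),box)
    for q in g: print(n,'orange',cv2.contourArea(q),cen(q),cv2.boundingRect(q),cv2.minAreaRect(q))
b,m=blobs(t,(3,100,50),(18,255,255),(80,130,310,345),500)
print(cv2.minAreaRect(b[0]),cv2.boundingRect(b[0]))
bx=cv2.boxPoints(cv2.minAreaRect(b[0]))
for p in bx: print(p,onz(t,p,.034))
for nm,c in(('t',t['img'][230:340,300:400]),('s',s['img'][250:370,235:350])):
    cv2.imwrite(f'pics/crop_{nm}.png',cv2.resize(c,None,fx=5,fy=5,interpolation=2))
E
```

```text
top blue 420.0 (346.56031746031744, 263.4087301587301) (323, 253, 54, 29) ((349.64202880859375, 276.7855529785156), (47.32352828979492, 53.44631576538086), 103.05715942382812)
top blue 185.0 (344.2027027027027, 298.472072072072) (322, 281, 54, 29) ((348.6375427246094, 285.23333740234375), (47.085506439208984, 53.129425048828125), 96.63261413574219)
top blue 81.5 (333.3169734151329, 287.8036809815951) (328, 282, 12, 15) ((335.361083984375, 289.05133056640625), (9.677513122558594, 18.740686416625977), 132.28713989257812)
top knob 64.0 (343.078125, 323.68229166666663) (338, 319, 11, 10)
top orange 37.0 (352.4054054054054, 281.9594594594595) (337, 280, 31, 5) ((352.0154113769531, 281.876953125), (30.26447296142578, 2.2326252460479736), 7.125016689300537)
side blue 2051.0 (291.8887534535998, 317.3167560539574) (266, 284, 57, 68) ((293.90411376953125, 318.3603515625), (50.83879089355469, 70.46432495117188), 156.3726348876953)
side blue 324.5 (323.6399589111453, 303.7462763225475) (311, 286, 22, 42) ((313.7691955566406, 306.7821960449219), (34.96836853027344, 43.250732421875), 151.2853240966797)
side knob 115.0 (252.96521739130435, 345.80434782608694) (247, 340, 13, 13)
side orange 976.5 (278.2234169653524, 266.93719064686803) (255, 255, 64, 35) ((286.5, 272.0), (34.0, 63.0), 90.0)
side orange 30.5 (256.69398907103823, 343.9453551912568) (255, 339, 6, 11) ((257.5, 344.0), (10.0, 5.0), 90.0)
side orange 23.5 (295.09219858156024, 318.5815602836879) (292, 315, 7, 8) ((294.7500305175781, 318.2500305175781), (8.485280990600586, 3.535533905029297), 45.0)
((195.1094207763672, 241.31446838378906), (151.5843048095703, 179.30987548828125), 84.85211181640625) (103, 159, 188, 166)
[ 99.0155 173.8725] [0.6827 0.3967 0.034 ]
[277.6021 157.7836] [0.7258 0.0328 0.034 ]
[291.2033 308.7565] [ 0.4178 -0.0035  0.034 ]
[112.6167 324.8454] [0.3774 0.3546 0.034 ]
```

View pics/crop_t.png

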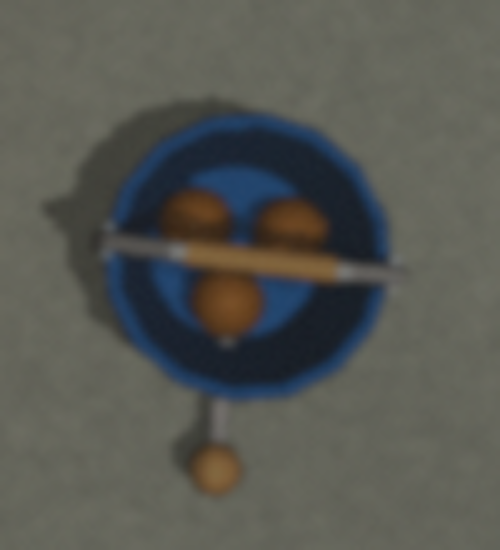

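View pics/crop_s.png

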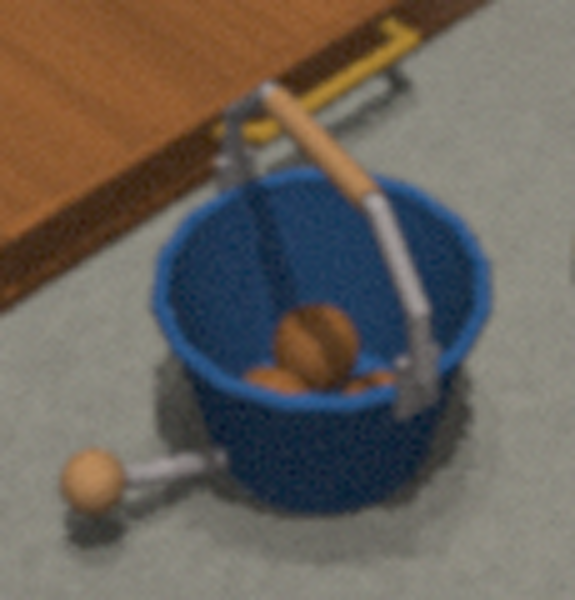

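The crops put the grip's middle at top (352.1,282.0) and side (299.0,279.2), the knob ball at top (343.2,323.8) and side (253.3,346), and the rim's centre at top (349.6,281.1).

```bash
python3 - <<'E'
from h import *
np.set_printoptions(precision=4,suppress=True)
t=cam('top');s=cam('side')
g,e=tri(t,(352.1,282),s,(299,279.2));print('grip',g,e, onz(t,(352.1,282),.13))
a,b=onz(t,(336.6,280.4),.13),onz(t,(367.6,283.6),.13);print('grip ends',a,b,np.linalg.norm(a-b),'dir',np.degrees(np.arctan2(*(a-b)[:2][::-1])))
k,e=tri(t,(343.2,323.8),s,(253.3,346));print('knob',k,e,onz(t,(343.2,323.8),.028))
r=onz(t,(349.6,281.1),.073);print('rim c',r)
d=r-k;print('knob-axis dist',np.hypot(*d[:2]),'yaw',np.degrees(np.arctan2(d[1],d[0])))
for z,p in((.073,(460.5,266.5)),(.12,(408,175)),(.167,(325,164))):print(onz(t,p,z))
print('yellow',onz(t,(353,217),.015))
# tray: wood mask without brass, fit
b,m=blobs(t,(3,100,30),(16,255,255),(80,130,310,345),500)
m2=cv2.morphologyEx(m,cv2.MORPH_OPEN,np.ones((15,15)));cs,_=cv2.findContours(m2,cv2.RETR_EXTERNAL,cv2.CHAIN_APPROX_NONE)
q=max(cs,key=cv2.contourArea);ap=cv2.approxPolyDP(q,8,True)[:,0];print(ap.tolist())
P=[onz(t,p,.034) for p in ap];print(np.array(P));print('c',np.mean(P,0),[np.linalg.norm(P[i]-P[i-1]) for i in range(len(P))])
im=t['img'].copy();cv2.polylines(im,[ap],True,(0,255,0),1);cv2.imwrite('pics/tray.png',im)
E
```

```text
grip [ 0.4774 -0.1175  0.1319] [np.float64(3.740458152317241e-05), np.float64(3.74045815232558e-05)] [ 0.4774 -0.1177  0.13  ]
grip ends [ 0.4796 -0.089   0.13  ] [ 0.4751 -0.1464  0.13  ] 0.05763242194472987 dir 85.48462435646378
knob [ 0.3896 -0.1097  0.03  ] [np.float64(4.832949571866444e-05), np.float64(4.832949571868559e-05)] [ 0.3893 -0.1098  0.028 ]
rim c [ 0.4774 -0.1176  0.073 ]
knob-axis dist 0.08818852257120077 yaw -5.092806769298166
[ 0.5112 -0.3353  0.073 ]
[ 0.6814 -0.2205  0.12  ]
[ 0.6888 -0.0616  0.167 ]
yellow [ 0.6092 -0.1266  0.015 ]
[[276, 160], [103, 174], [113, 323], [288, 308]]
[[0.7211 0.0359 0.034 ]
 [0.6827 0.3886 0.034 ]
 [0.3811 0.354  0.034 ]
 [0.4191 0.003  0.034 ]]
c [0.551  0.1954 0.034 ] [np.float64(0.30375512111514236), np.float64(0.35470052249103895), np.float64(0.30358333113012004), np.float64(0.35298400532819624)]
```

View pics/tray.png

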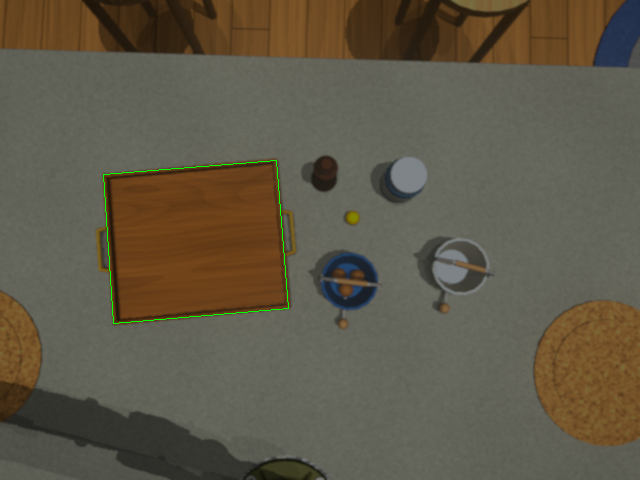

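Measurements agree with what they must be: grip height 0.132 m (0.130 given), knob–axis distance 88.2 mm (88), grip length 57.6 mm (56). Pail centre is (0.477,−0.118), yaw about −5°. Tray centre is (0.551,0.195), yaw about 6.4°. I'll turn the tool first so that the jaws lie along the pail's x.

Request:
drive_tool(
  commands=[
    [0, 0, 0, 0, 0, 6.5, 1],
    [0, 0, 0, 0, 0, 6.5, 1],
    [0, 0, 0, 0, 0, 6.5, 1],
    [0, 0, 0, 0, 0, 6.5, 1],
    [0, 0, 0, 0, 0, 6.5, 1],
    [0, 0, 0, 0, 0, 6.5, 1],
    [0, 0, 0, 0, 0, 6.5, 1],
    [0, 0, 0, 0, 0, 6.5, 1],
    [0, 0, 0, 0, 0, 6.5, 1],
    [0, 0, 0, 0, 0, 6.5, 1],
    [0, 0, 0, 0, 0, 6.5, 1],
    [0, 0, 0, 0, 0, 6.9, 1],
  ],
)

```text
time_s: 1.3
tool_pos: [0.1857, 0.6229, 0.2922]
tool_rot: [-180.0, 0.0, 84.7]
force: [-0.7, 0.0, -0.3]
grip_width: 0.0872
```

Request:
drive_tool(
  commands=[
    [-2.5, 2.85, 0, 0, 0, 0, 1],
    [-2.5, 2.85, 0, 0, 0, 0, 1],
    [-2.5, 2.85, 0, 0, 0, 0, 1],
    [-2.5, 2.85, 0, 0, 0, 0, 1],
    [-2.5, 2.85, 0, 0, 0, 0, 1],
    [-2.5, 2.85, 0, 0, 0, 0, 1],
    [-2.5, 2.85, 0, 0, 0, 0, 1],
    [-2.5, 2.85, 0, 0, 0, 0, 1],
    [-2.5, 2.85, 0, 0, 0, 0, 1],
    [-2.5, 2.85, 0, 0, 0, 0, 1],
    [-3, 0.45, 0, 0, 0, 0, 1],
    [-3, 0.45, 0, 0, 0, 0, 1],
    [-3, 0.45, 0, 0, 0, 0, 1],
    [-3, 0.45, 0, 0, 0, 0, 1],
    [-3, 0.45, 0, 0, 0, 0, 1],
    [-3, 0.45, 0, 0, 0, 0, 1],
    [-3, 0.45, 0, 0, 0, 0, 1],
    [-3, 0.45, 0, 0, 0, 0, 1],
    [0, 0, 0, 0, 0, 0, 1],
  ],
)

```text
time_s: 2.88
tool_pos: [0.4635, 0.0998, 0.2927]
tool_rot: [179.9, 0.1, 84.5]
force: [-0.1, -0.3, 0.0]
grip_width: 0.0867
```

Request:
drive_tool(
  commands=[
    [-2.7, 0.43, 0, 0, 0, 0, 1],
    [-2.7, 0.43, 0, 0, 0, 0, 1],
    [-2.7, 0.43, 0, 0, 0, 0, 1],
    [-2.7, 0.43, 0, 0, 0, 0, 1],
    [-2.7, 0.43, 0, 0, 0, 0, 1],
    [-2.7, 0.43, 0, 0, 0, 0, 1],
    [-2.7, 0.43, 0, 0, 0, 0, 1],
    [-2.6, 0.43, 0, 0, 0, 0, 1],
    [0, 0, 1, 0, 0, 0, 1],
    [0, 0, 2, 0, 0, 0, 1],
    [0, 0, 2, 0, 0, 0, 1],
    [0, 0, 2, 0, 0, 0, 1],
    [0, 0, 0, 0, 0, 0, 1],
    [0, 0, 0, 0, 0, 0, 1],
  ],
)

```text
time_s: 4.05
tool_pos: [0.4778, -0.11, 0.2218]
tool_rot: [-179.9, 0.0, 85.0]
force: [0.2, -1.1, 0.4]
grip_width: 0.087
```

```bash
python3 - <<'E'
from h import *
cam('side','side1');print(env.get_obs()['tool_pos'],env.get_obs()['tool_rot'])
E
```

```text
[ 0.47860324 -0.11017495  0.22281551] [1.79983588e+02 7.25458686e-03 8.50082016e+01]
```

View pics/side1.png

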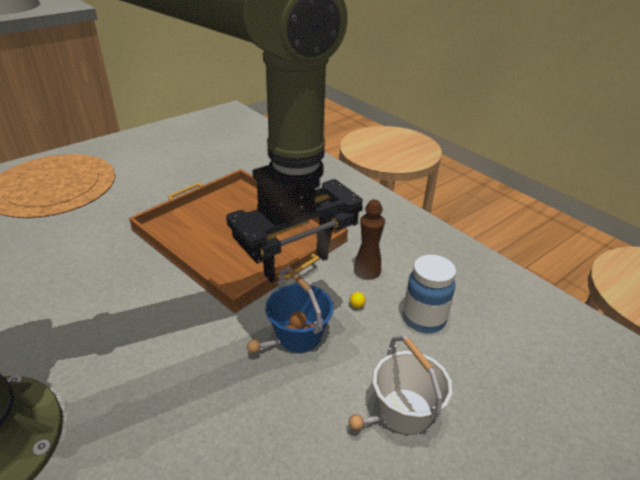

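The side view shows the open fingers at (268,265) and (323,245), straddling the grip. The tool stands 7 mm too far in +y, so I correct that and then go down and close.

Request:
drive_tool(
  commands=[
    [-0.75, -0.1, 0, 0, 0, 0, 1],
    [0, 0, 1.3, 0, 0, 0, 1],
    [0, 0, 1.3, 0, 0, 0, 1],
    [0, 0, 1.4, 0, 0, 0, 1],
    [0, 0, 0, 0, 0, 0, 1],
    [0, 0, 0, 0, 0, 0, 0],
    [0, 0, 0, 0, 0, 0, 0],
    [0, 0, 0, 0, 0, 0, 0],
    [0, 0, 0, 0, 0, 0, 0],
    [0, 0, 0, 0, 0, 0, 0],
    [0, 0, 0, 0, 0, 0, 0],
    [0, 0, 0, 0, 0, 0, 0],
    [0, 0, 0, 0, 0, 0, 0],
  ],
  force=30,
)

```text
time_s: 5.18
tool_pos: [0.4767, -0.1178, 0.1823]
tool_rot: [180.0, -0.0, 85.0]
force: [-0.7, 0.1, 0.3]
grip_width: 0.0417
```

Request:
drive_tool(
  commands=[
    [0, 0, 0, 0, 0, 0, 0],
    [0, 0, 0, 0, 0, 0, 0],
    [0, 0, 0, 0, 0, 0, 0],
    [0, 0, 0, 0, 0, 0, 0],
    [0, 0, 0, 0, 0, 0, 0],
    [0, 0, 0, 0, 0, 0, 0],
    [0, 0, 0, 0, 0, 0, 0],
    [0, 0, 0, 0, 0, 0, 0],
  ],
)

```text
time_s: 5.85
tool_pos: [0.4767, -0.1178, 0.1823]
tool_rot: [180.0, -0.0, 85.0]
force: [0.3, 0.6, -0.3]
grip_width: 0.0089
```

Request:
drive_tool(
  commands=[
    [0, 0, 0, 0, 0, 0, 0],
    [0, 0, -0.3, 0, 0, 0, 0],
    [0, 0, -0.5, 0, 0, 0, 0],
    [0, 0, -0.7, 0, 0, 0, 0],
    [0, 0, -0.8, 0, 0, 0, 0],
    [0, 0, -0.8, 0, 0, 0, 0],
    [0, 0, -0.8, 0, 0, 0, 0],
    [0, 0, -0.8, 0, 0, 0, 0],
    [0, 0, -0.8, 0, 0, 0, 0],
    [0, 0, -0.8, 0, 0, 0, 0],
    [0, 0, -0.7, 0, 0, 0, 0],
    [0, 0, -0.5, 0, 0, 0, 0],
    [0, 0, -0.3, 0, 0, 0, 0],
    [0, 0, 0, 0, 0, 0, 0],
    [0, 0, 0, 0, 0, 0, 0],
  ],
)

```text
time_s: 7.1
tool_pos: [0.4766, -0.1177, 0.2602]
tool_rot: [-180.0, -0.0, 85.0]
force: [-0.2, 0.4, -2.8]
grip_width: 0.0092
```

```bash
python3 - <<'E'
from h import *
cam('side','side2');o=env.get_obs();print(o['tool_pos'],o['tool_rot'],o['force'],o['grip_width'])
E
```

```text
[ 0.47645424 -0.1177143   0.25990266] [-1.79962900e+02  1.40744199e-03  8.50014700e+01] [ 0.03581926 -0.1950496  -3.48532081] 0.008763885970274892
```

View pics/side2.png

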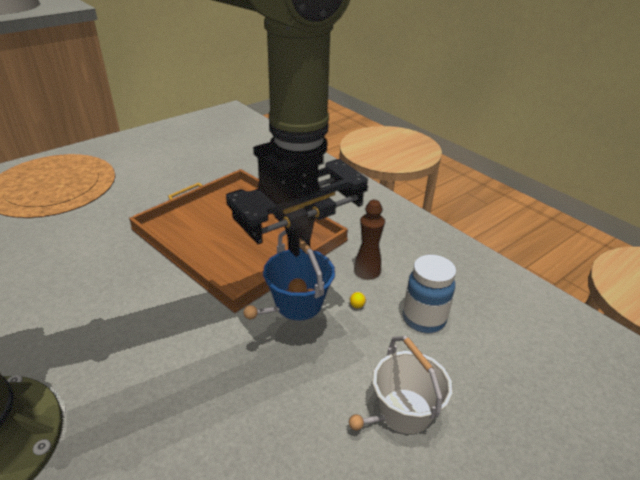

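Request:
drive_tool(
  commands=[
    [0.5, 0.09, 0, 0, 0, 0, 0],
    [1, 0.17, 0, 0, 0, 0, 0],
    [1.5, 0.26, 0, 0, 0, 0, 0],
    [1.85, 0.32, 0, 0, 0, 0, 0],
    [1.85, 0.32, 0, 0, 0, 0, 0],
    [1.85, 0.32, 0, 0, 0, 0, 0],
    [1.85, 0.32, 0, 0, 0, 0, 0],
    [1.85, 0.32, 0, 0, 0, 0, 0],
    [1.85, 0.32, 0, 0, 0, 0, 0],
    [1.85, 0.32, 0, 0, 0, 0, 0],
    [1.85, 0.32, 0, 0, 0, 0, 0],
    [1.85, 0.32, 0, 0, 0, 0, 0],
    [1.85, 0.32, 0, 0, 0, 0, 0],
    [1.85, 0.32, 0, 0, 0, 0, 0],
    [1.85, 0.32, 0, 0, 0, 0, 0],
    [1.85, 0.32, 0, 0, 0, 0, 0],
    [1.85, 0.32, 0, 0, 0, 0, 0],
    [1.5, 0.26, 0, 0, 0, 0, 0],
    [1, 0.17, 0, 0, 0, 0, 0],
    [0.5, 0.09, 0, 0, 0, 0, 0],
  ],
)

```text
time_s: 8.82
tool_pos: [0.5597, 0.1974, 0.26]
tool_rot: [-180.0, 0.0, 85.1]
force: [0.5, 0.2, -3.5]
grip_width: 0.0091
```

Request:
drive_tool(
  commands=[
    [0, 0, 0, 0, 0, 0, 0],
    [0, 0, 0, 0, 0, 0, 0],
    [0, 0, 0, 0, 0, 0, 0],
    [0, 0, 0, 0, 0, 0, 0],
    [0, 0, 0, 0, 0, 0, 0],
    [0, 0, 0, 0, 0, 0, 0],
  ],
)

```text
time_s: 9.32
tool_pos: [0.5595, 0.1945, 0.2605]
tool_rot: [180.0, -0.0, 84.9]
force: [1.1, 0.8, -3.5]
grip_width: 0.0091
```

```bash
python3 - <<'E'
from h import *
cam('side','side3');cam('top','top3');o=env.get_obs();print(o['tool_pos'],o['tool_rot'],o['force'],o['grip_width'])
E
```

```text
[0.55946151 0.19490283 0.26040024] [ 1.79994427e+02 -1.53506119e-02  8.49736193e+01] [-0.20301924  1.042664   -3.68418478] 0.008711613011549098
```

View pics/side3.png

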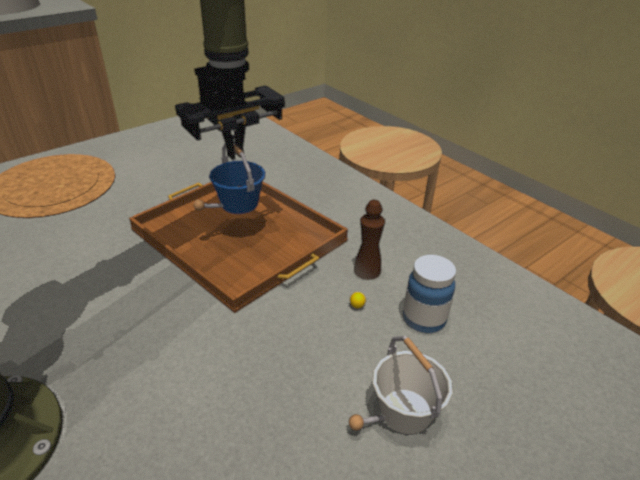

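View pics/top3.png

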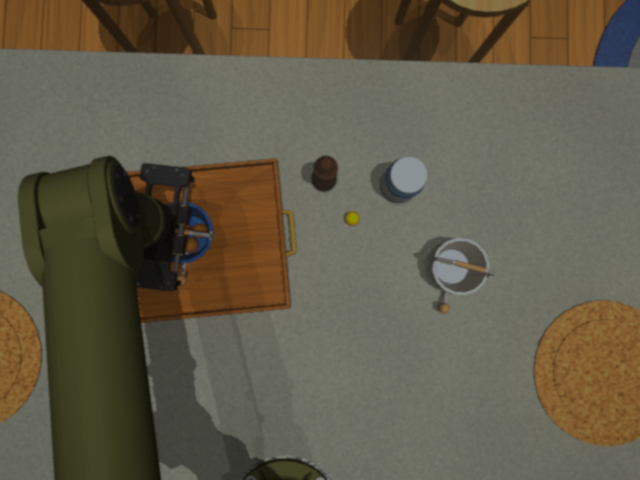

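The pail hangs upright over the tray's middle, at side (238,188), still holding its nuts. The floor contact should come at TCP z of about 0.190.

Request:
drive_tool(
  commands=[
    [0, 0, 0.3, 0, 0, 0, 0],
    [0, 0, 0.6, 0, 0, 0, 0],
    [0, 0, 0.8, 0, 0, 0, 0],
    [0, 0, 0.8, 0, 0, 0, 0],
    [0, 0, 0.8, 0, 0, 0, 0],
    [0, 0, 0.8, 0, 0, 0, 0],
    [0, 0, 0.8, 0, 0, 0, 0],
    [0, 0, 0.6, 0, 0, 0, 0],
    [0, 0, 0.5, 0, 0, 0, 0],
    [0, 0, 0.3, 0, 0, 0, 0],
    [0, 0, 0.2, 0, 0, 0, 0],
    [0, 0, 0.1, 0, 0, 0, 0],
    [0, 0, 0.1, 0, 0, 0, 0],
    [0, 0, 0, 0, 0, 0, 0],
    [0, 0, 0, 0, 0, 0, 0],
  ],
)

```text
time_s: 10.67
tool_pos: [0.5597, 0.1952, 0.1936]
tool_rot: [180.0, -0.0, 85.0]
force: [0.2, 0.6, -2.8]
grip_width: 0.0089
```

Request:
drive_tool(
  commands=[
    [0, 0, 0.1, 0, 0, 0, 0],
    [0, 0, 0.1, 0, 0, 0, 0],
    [0, 0, 0.05, 0, 0, 0, 0],
    [0, 0, 0, 0, 0, 0, 0],
  ],
)

```text
time_s: 11.0
tool_pos: [0.5594, 0.1952, 0.1906]
tool_rot: [-180.0, 0.0, 85.0]
force: [-0.0, 0.6, -2.4]
grip_width: 0.0086
```

Request:
drive_tool(
  commands=[
    [0, 0, 0.1, 0, 0, 0, 0],
    [0, 0, 0, 0, 0, 0, 0],
    [0, 0, 0, 0, 0, 0, 0],
  ],
)

```text
time_s: 11.25
tool_pos: [0.5598, 0.1951, 0.1903]
tool_rot: [180.0, -0.0, 85.0]
force: [-1.5, -0.6, 1.1]
grip_width: 0.0085
```

Contact is felt (the weight is off), so I open and go up.

Request:
drive_tool(
  commands=[
    [0, 0, 0, 0, 0, 0, 0.3],
    [0, 0, 0, 0, 0, 0, 0.5],
    [0, 0, 0, 0, 0, 0, 0.8],
    [0, 0, 0, 0, 0, 0, 1],
    [0, 0, 0, 0, 0, 0, 1],
    [0, 0, 0, 0, 0, 0, 1],
    [0, 0, 0, 0, 0, 0, 1],
    [0, 0, 0, 0, 0, 0, 1],
    [0, 0, 0, 0, 0, 0, 1],
    [0, 0, 0, 0, 0, 0, 1],
    [0, 0, -1, 0, 0, 0, 1],
    [0, 0, -2, 0, 0, 0, 1],
    [0, 0, -2, 0, 0, 0, 1],
    [0, 0, -2, 0, 0, 0, 1],
    [0, 0, -2, 0, 0, 0, 1],
    [0, 0, 0, 0, 0, 0, 1],
  ],
)

```text
time_s: 12.58
tool_pos: [0.5615, 0.1956, 0.2851]
tool_rot: [179.6, -0.3, 85.0]
force: [1.2, 0.2, -0.1]
grip_width: 0.0864
```

Request:
drive_tool(
  commands=[
    [0, 0, 0, 0, 0, -6.9, 1],
    [0, 0, 0, 0, 0, -6.9, 1],
    [0, 0, 0, 0, 0, -6.9, 1],
    [0, 0, 0, 0, 0, -6.9, 1],
    [0, 0, 0, 0, 0, -6.9, 1],
    [0, 0, 0, 0, 0, -6.9, 1],
    [0, 0, 0, 0, 0, -6.9, 1],
    [0, 0, 0, 0, 0, -6.9, 1],
    [0, 0, 0, 0, 0, -6.9, 1],
    [0, 0, 0, 0, 0, -6.9, 1],
    [0, 0, 0, 0, 0, -6.9, 1],
    [0, 0, 0, 0, 0, -6.9, 1],
    [0, 0, 0, 0, 0, -7.1, 1],
    [0, 0, 0, 0, 0, 0, 1],
    [0, 0, 0, 0, 0, 0, 1],
  ],
)

```text
time_s: 13.83
tool_pos: [0.5595, 0.1951, 0.2798]
tool_rot: [180.0, -0.0, 174.7]
force: [0.0, 0.3, -0.2]
grip_width: 0.0874
```

```bash
python3 - <<'E'
from h import *
a=cam('side','side4');b=cam('top','top4');o=env.get_obs();print(o['tool_pos'],o['tool_rot'],o['qpos'].round(1))
cv2.imwrite('pics/c4.png',cv2.resize(a['img'][90:310,110:360],None,fx=3,fy=2.7))
E
```

```text
[0.55945683 0.19510397 0.27976641] [ 1.79996718e+02 -2.23552654e-03  1.74724022e+02] [-41.7  12.   23.1  93.5  -4.8  75.4  66.9]
```

View pics/c4.png

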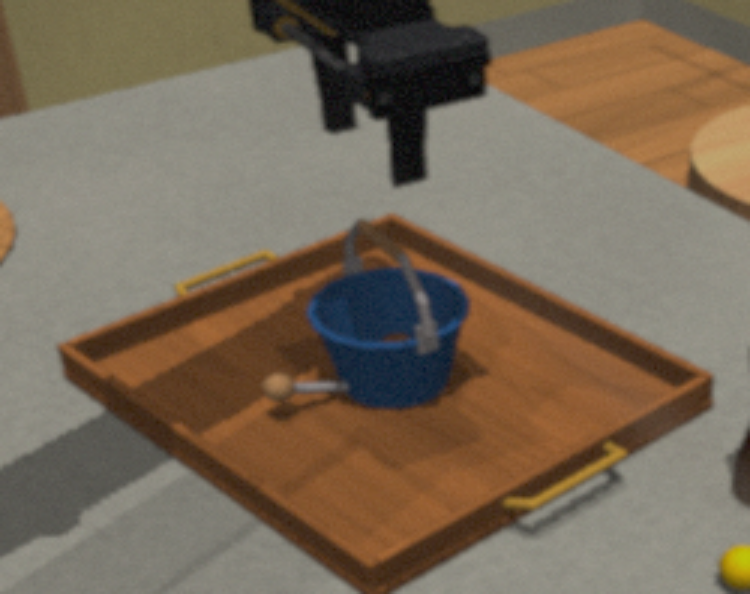

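View pics/top4.png

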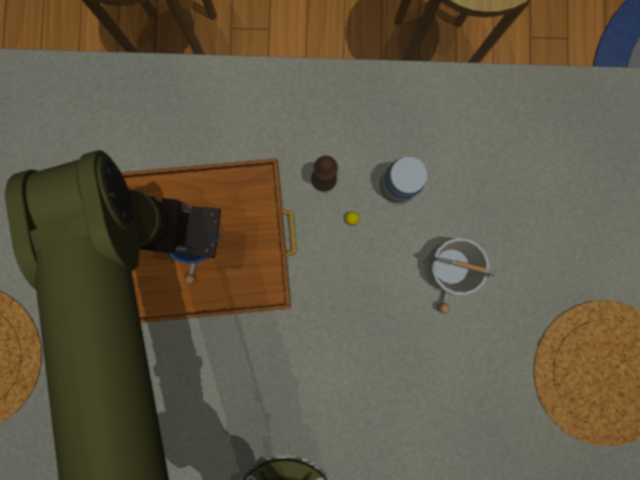

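The pail stands upright in the tray, with its knob at side (203,233) and top (190,278). I'll triangulate the knob.

```bash
python3 - <<'E'
from h import *
np.set_printoptions(precision=4,suppress=True)
t=cam('top');s=cam('side')
def cen(q): m=cv2.moments(q);return m['m10']/m['m00'],m['m01']/m['m00']
im=t['img'][255:300,170:215];cv2.imwrite('pics/k_t.png',cv2.resize(im,None,fx=10,fy=10))
im=s['img'][215:250,185:235];cv2.imwrite('pics/k_s.png',cv2.resize(im,None,fx=10,fy=10))
print(tri(t,(190,278.5),s,(203,233)),onz(t,(190,278.5),.036),onz(s,(203,233),.036))
E
```

```text
(array([0.4737, 0.2024, 0.0375]), [np.float64(0.00041251818436126417), np.float64(0.0004125181843612984)]) [0.474  0.2026 0.036 ] [0.4742 0.2046 0.036 ]
```

View pics/k_t.png

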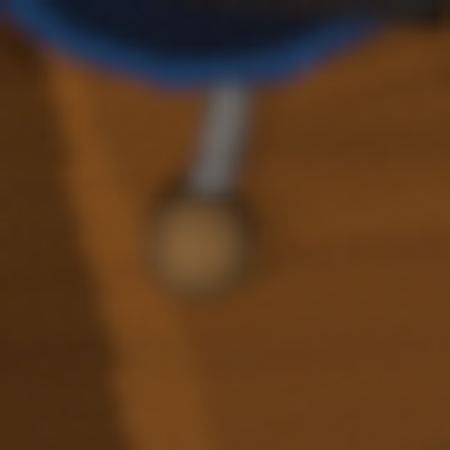

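View pics/k_s.png

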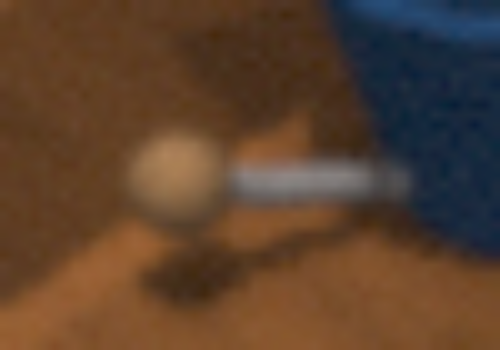

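Refined, the knob is at (0.472,0.2025,0.036), which agrees with the prediction to about 1 mm. I move over it and part of the way down.

Request:
drive_tool(
  commands=[
    [1.2, 0, 0, 0, 0, 0, 1],
    [2.2, 0, 0, 0, 0, 0, 1],
    [2.2, 0, 0, 0, 0, 0, 1],
    [2.2, 0, 0, 0, 0, 0, 1],
    [1, 0, 0, 0, 0, 0, 1],
    [0, 0, 1.5, 0, 0, 0, 1],
    [0, 0, 2.5, 0, 0, 0, 1],
    [0, 0, 2.5, 0, 0, 0, 1],
    [0, 0, 2.5, 0, 0, 0, 1],
    [0, 0, 2.5, 0, 0, 0, 1],
    [0, 0, 1.5, 0, 0, 0, 1],
    [0, 0, 1, 0, 0, 0, 1],
    [0, 0, 0, 0, 0, 0, 1],
    [0, 0, 0, 0, 0, 0, 1],
  ],
)

```text
time_s: 15.2
tool_pos: [0.4722, 0.203, 0.14]
tool_rot: [-180.0, 0.0, 174.9]
force: [-0.3, 0.7, 0.9]
grip_width: 0.0869
```

```bash
python3 - <<'E'
from h import *
a=cam('side');b=cam('top');o=env.get_obs();print(o['tool_pos'],o['tool_rot'])
cv2.imwrite('pics/s5.png',cv2.resize(a['img'][90:290,110:360],None,fx=3,fy=3))
cv2.imwrite('pics/t5.png',cv2.resize(b['img'][150:350,80:330],None,fx=3,fy=3))
E
```

```text
[0.47282009 0.20341756 0.14106768] [1.79918713e+02 1.14707444e-01 1.74881445e+02]
```

View pics/s5.png

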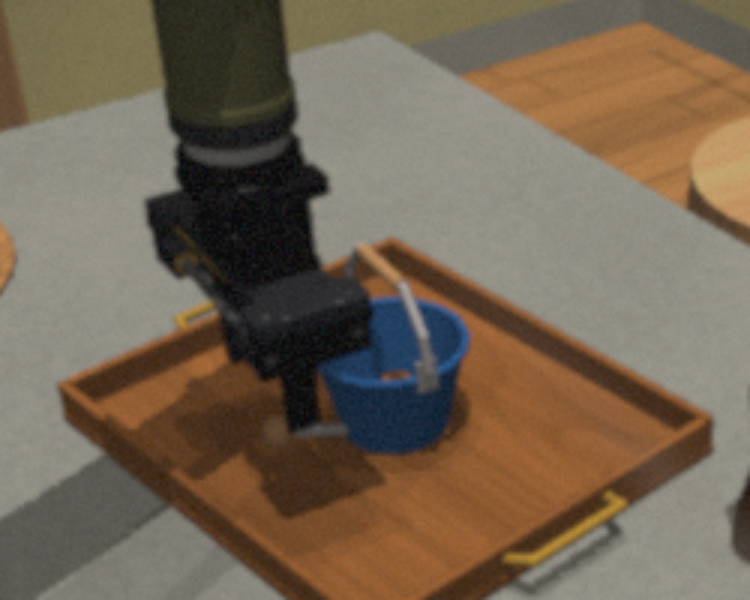

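View pics/t5.png

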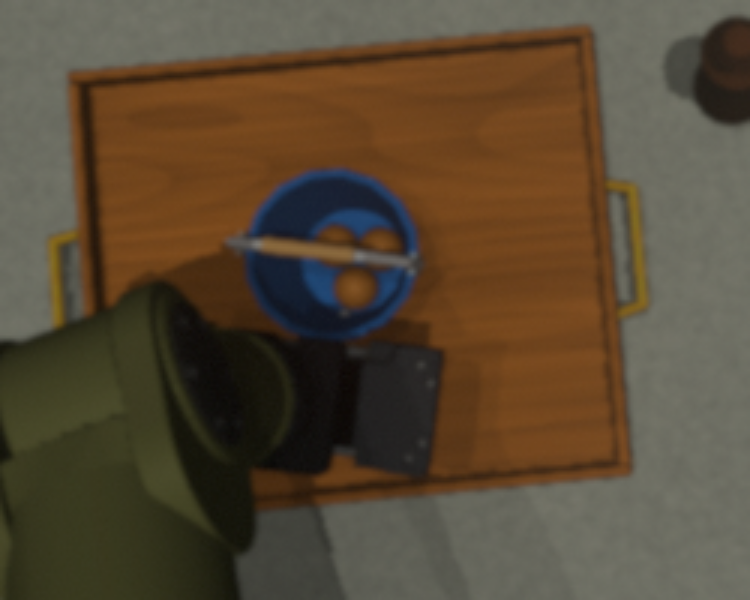

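The hand stands squarely over the knob (side crop (275,430)) and clear of the bail, with the three nuts still in the pail (top crop around (350,260)). I go down and pinch.

Request:
drive_tool(
  commands=[
    [0, 0, 1.2, 0, 0, 0, 1],
    [0, 0, 1.2, 0, 0, 0, 1],
    [0, 0, 1.2, 0, 0, 0, 1],
    [0, 0, 0.8, 0, 0, 0, 1],
    [0, 0, 0.5, 0, 0, 0, 1],
    [0, 0, 0, 0, 0, 0, 1],
    [0, 0, 0, 0, 0, 0, 0],
    [0, 0, 0, 0, 0, 0, 0],
    [0, 0, 0, 0, 0, 0, 0],
    [0, 0, 0, 0, 0, 0, 0],
    [0, 0, 0, 0, 0, 0, 0],
    [0, 0, 0, 0, 0, 0, 0],
    [0, 0, 0, 0, 0, 0, 0],
    [0, 0, 0, 0, 0, 0, 0],
    [0, 0, 0, 0, 0, 0, 0],
    [0, 0, 0, 0, 0, 0, 0],
    [0, 0, 0, 0, 0, 0, 0],
    [0, 0, 0, 0, 0, 0, 0],
    [0, 0, 0, 0, 0, 0, 0],
  ],
  force=15,
)

```text
time_s: 16.88
tool_pos: [0.4718, 0.2031, 0.0908]
tool_rot: [180.0, 0.0, 174.9]
force: [0.1, 0.4, -0.2]
grip_width: 0.0205
```

```bash
python3 - <<'E'
from h import *
a=cam('side');o=env.get_obs();print(o['tool_pos'],o['tool_rot'],o['force'],o['grip_width'])
cv2.imwrite('pics/s6.png',cv2.resize(a['img'][90:290,110:360],None,fx=3,fy=3))
E
```

```text
[0.47184137 0.20309969 0.09078605] [1.79993020e+02 3.98500411e-03 1.74903940e+02] [-0.91507834  0.51850046 -0.02577438] 0.020763807145997504
```

View pics/s6.png

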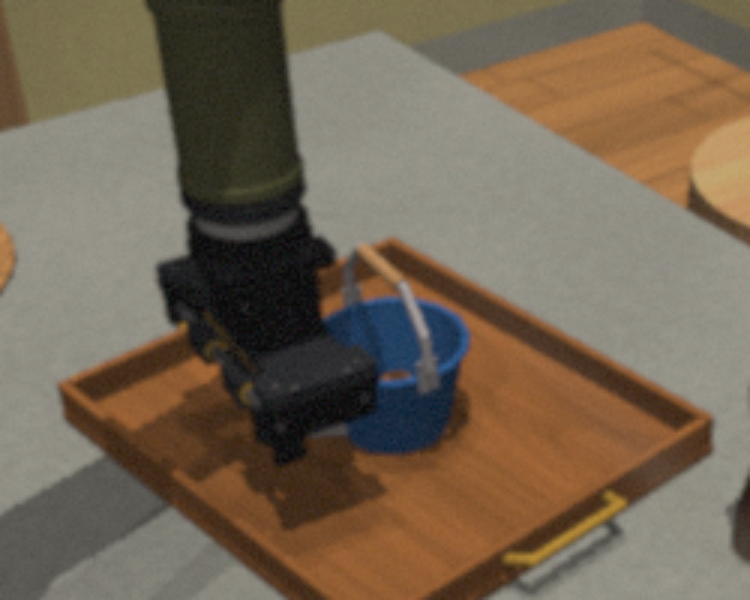

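The width is 20.7 mm, so the ball is pinched. I raise slowly.

Request:
drive_tool(
  commands=[
    [0, 0, -0.2, 0, 0, 0, 0],
    [0, 0, -0.3, 0, 0, 0, 0],
    [0, 0, -0.4, 0, 0, 0, 0],
    [0, 0, -0.4, 0, 0, 0, 0],
    [0, 0, -0.4, 0, 0, 0, 0],
    [0, 0, -0.4, 0, 0, 0, 0],
    [0, 0, -0.4, 0, 0, 0, 0],
    [0, 0, -0.4, 0, 0, 0, 0],
    [0, 0, -0.4, 0, 0, 0, 0],
    [0, 0, -0.4, 0, 0, 0, 0],
    [0, 0, -0.3, 0, 0, 0, 0],
    [0, 0, 0, 0, 0, 0, 0],
    [0, 0, 0, 0, 0, 0, 0],
  ],
)

```text
time_s: 18.02
tool_pos: [0.4716, 0.2031, 0.1309]
tool_rot: [180.0, -0.0, 174.9]
force: [-0.1, -0.1, -1.6]
grip_width: 0.0207
```

```bash
python3 - <<'E'
from h import *
a=cam('side');o=env.get_obs();print(o['tool_pos'],o['tool_rot'],o['force'],o['grip_width'])
cv2.imwrite('pics/s7.png',cv2.resize(a['img'][90:290,110:360],None,fx=3,fy=3))
E
```

```text
[0.47146184 0.20308653 0.13064699] [-1.79997425e+02 -4.20093343e-02  1.74906515e+02] [-0.20311919  0.38926612 -1.27657016] 0.02049677255912333
```

View pics/s7.png

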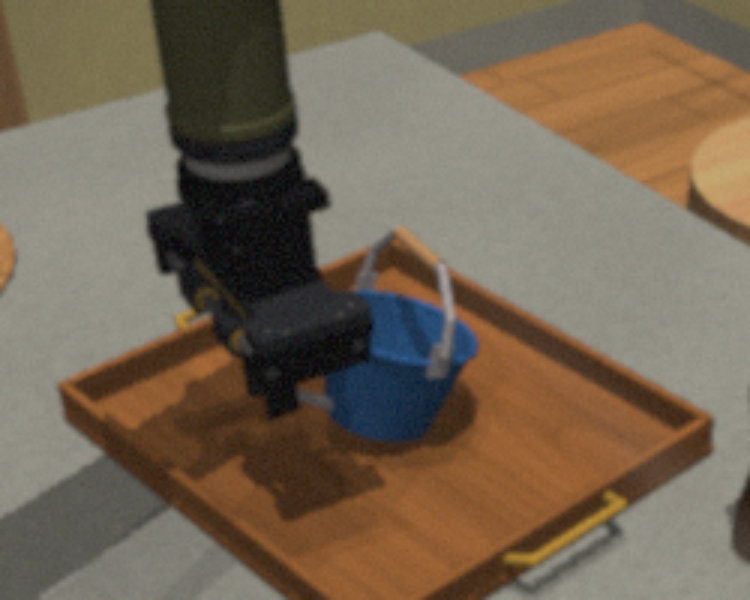

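The pail is tipping as it should, turning about its far base edge with the ball between the fingers. I continue.

Request:
drive_tool(
  commands=[
    [0, 0, -0.3, 0, 0, 0, 0],
    [0, 0, -0.4, 0, 0, 0, 0],
    [0, 0, -0.4, 0, 0, 0, 0],
    [0, 0, -0.4, 0, 0, 0, 0],
    [0, 0, -0.4, 0, 0, 0, 0],
    [0, 0, -0.4, 0, 0, 0, 0],
    [0, 0, -0.4, 0, 0, 0, 0],
    [0, 0, -0.4, 0, 0, 0, 0],
    [0, 0, -0.4, 0, 0, 0, 0],
    [0, 0, -0.4, 0, 0, 0, 0],
    [0, 0, -0.4, 0, 0, 0, 0],
    [0, 0, -0.4, 0, 0, 0, 0],
    [0, 0, -0.3, 0, 0, 0, 0],
    [0, 0, 0, 0, 0, 0, 0],
    [0, 0, 0, 0, 0, 0, 0],
  ],
)

```text
time_s: 19.32
tool_pos: [0.4718, 0.2033, 0.1815]
tool_rot: [180.0, -0.0, 174.9]
force: [-0.8, -0.3, 4.4]
grip_width: 0.0208
```

```bash
python3 - <<'E'
from h import *
a=cam('side');o=env.get_obs();print(o['tool_pos'],o['tool_rot'],o['force'],o['grip_width'])
cv2.imwrite('pics/s8.png',cv2.resize(a['img'][90:290,110:360],None,fx=3,fy=3))
E
```

```text
[0.47169399 0.2033897  0.18143296] [ 1.79957420e+02 -1.56352136e-02  1.74911562e+02] [-2.59448245 -1.16133796  5.78957964] 0.02037133217984306
```

View pics/s8.png

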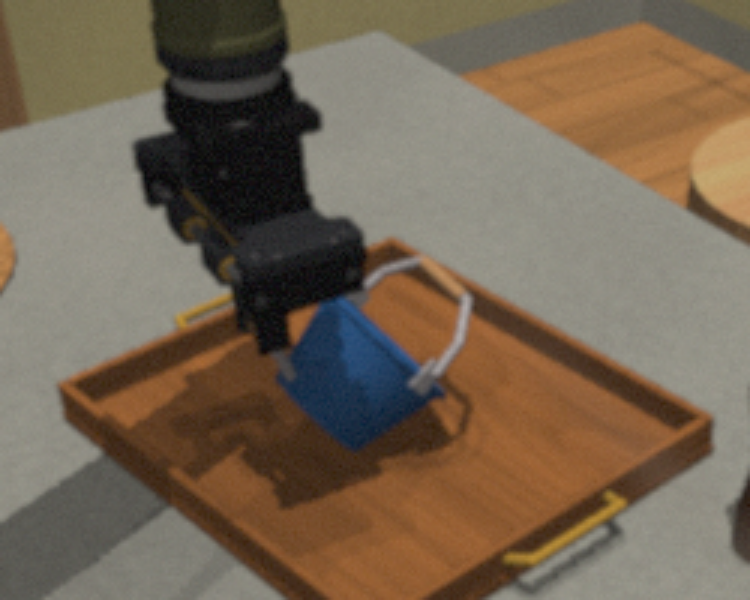

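The pail has tipped about 55°. The wrist reads +5.8 N upward, which I did not expect, so I hold still and read again.

Request:
drive_tool(
  commands=[
    [0, 0, 0, 0, 0, 0, 0],
    [0, 0, 0, 0, 0, 0, 0],
  ],
)

```text
time_s: 19.53
tool_pos: [0.4717, 0.2034, 0.1814]
tool_rot: [180.0, -0.0, 174.9]
force: [-2.6, -0.0, 6.1]
grip_width: 0.0207
```

```bash
python3 - <<'E'
from h import *
a=cam('side');o=env.get_obs();print(o['tool_pos'],o['force'],o['wrist_torque'],o['grip_width'])
cv2.imwrite('pics/s9.png',cv2.resize(a['img'][140:250,180:290],None,fx=5.4,fy=5.4,interpolation=2))
b=cam('top');cv2.imwrite('pics/t9.png',cv2.resize(b['img'][150:350,80:330],None,fx=3,fy=3))
E
```

```text
[0.47164161 0.20341092 0.18131644] [-2.53054067 -0.54450994  6.93760081] [-0.05305614  0.53692832  0.03811117] 0.021097594077883704
```

View pics/s9.png

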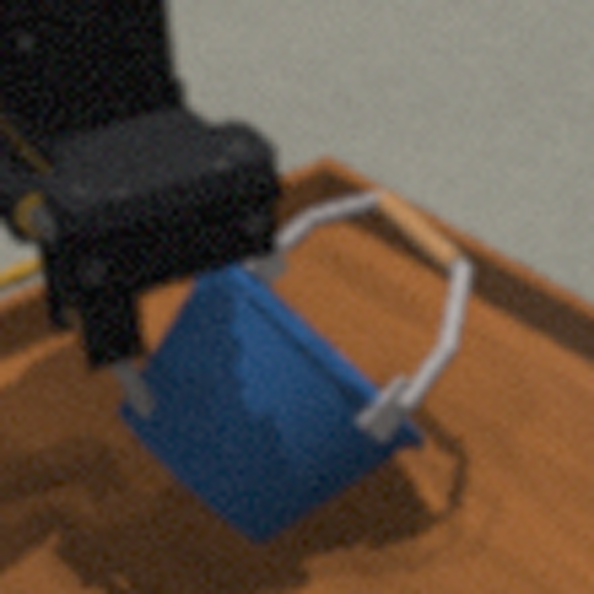

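View pics/t9.png

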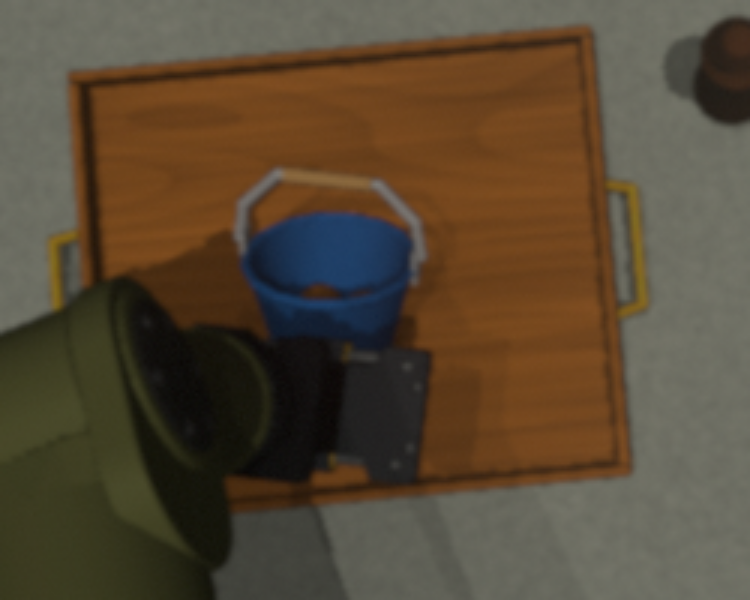

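The upward reading lies along the line from the ball to the pail's resting base edge. The pail has just passed over that edge and pushes back as a strut, and nothing touches the hand's body. Raising further relieves this.

Request:
drive_tool(
  commands=[
    [0, 0, -0.2, 0, 0, 0, 0],
    [0, 0, -0.3, 0, 0, 0, 0],
    [0, 0, -0.3, 0, 0, 0, 0],
    [0, 0, -0.3, 0, 0, 0, 0],
  ],
)

```text
time_s: 19.97
tool_pos: [0.4718, 0.2028, 0.1916]
tool_rot: [-180.0, -0.0, 174.9]
force: [0.0, -0.1, -2.9]
grip_width: 0.021
```

Request:
drive_tool(
  commands=[
    [0, 0, -0.3, 0, 0, 0, 0],
    [0, 0, -0.3, 0, 0, 0, 0],
    [0, 0, -0.3, 0, 0, 0, 0],
    [0, 0, 0, 0, 0, 0, 0],
  ],
)

```text
time_s: 20.3
tool_pos: [0.472, 0.2031, 0.2015]
tool_rot: [180.0, 0.0, 174.9]
force: [-0.8, -0.8, 1.3]
grip_width: 0.0208
```

```bash
python3 - <<'E'
from h import *
a=cam('side');o=env.get_obs();print(o['tool_pos'],o['force'],o['wrist_torque'],o['grip_width'])
cv2.imwrite('pics/s10.png',cv2.resize(a['img'][90:290,110:360],None,fx=3,fy=3))
b=cam('top');cv2.imwrite('pics/t10.png',cv2.resize(b['img'][150:350,80:330],None,fx=3,fy=3))
E
```

```text
[0.47182282 0.20318486 0.20131922] [-1.63570002  0.66470124  1.29792164] [-0.04427193  0.40001742  0.02599976] 0.02038379112513862
```

View pics/s10.png

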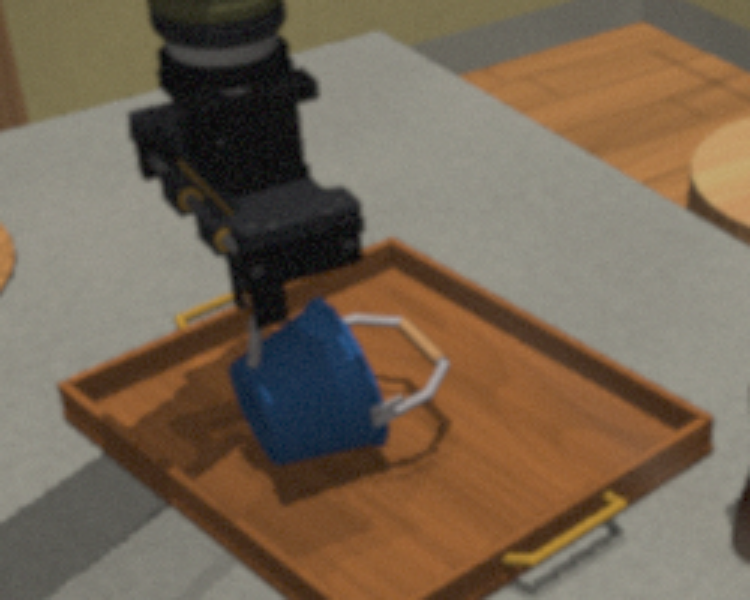

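View pics/t10.png

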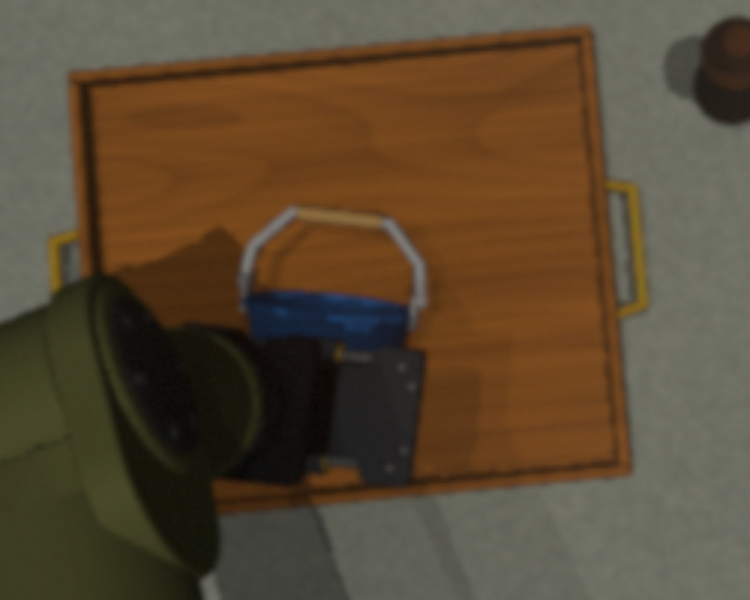

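The pail is nearly on its side at side crop (315,380), and the nuts have not come out yet. I raise on.

Request:
drive_tool(
  commands=[
    [0, 0, -0.3, 0, 0, 0, 0],
    [0, 0, -0.3, 0, 0, 0, 0],
    [0, 0, -0.3, 0, 0, 0, 0],
    [0, 0, -0.3, 0, 0, 0, 0],
    [0, 0, -0.3, 0, 0, 0, 0],
    [0, 0, -0.2, 0, 0, 0, 0],
    [0, 0, 0, 0, 0, 0, 0],
    [0, 0, 0, 0, 0, 0, 0],
    [0, 0, 0, 0, 0, 0, 0],
    [0, 0, 0, 0, 0, 0, 0],
  ],
)

```text
time_s: 21.23
tool_pos: [0.4718, 0.203, 0.2177]
tool_rot: [-180.0, -0.0, 174.9]
force: [0.8, 0.0, -2.3]
grip_width: 0.0204
```

```bash
python3 - <<'E'
from h import *
a=cam('side');o=env.get_obs();print(o['tool_pos'],o['force'],o['wrist_torque'],o['grip_width'])
cv2.imwrite('pics/s11.png',cv2.resize(a['img'][90:290,110:360],None,fx=3,fy=3))
b=cam('top');cv2.imwrite('pics/t11.png',cv2.resize(b['img'][150:350,80:330],None,fx=3,fy=3))
E
```

```text
[0.47173938 0.20296056 0.2176227 ] [ 0.08568113 -0.73036284 -2.60391778] [-0.01318986  0.06588698  0.01147652] 0.020998549966366898
```

View pics/s11.png

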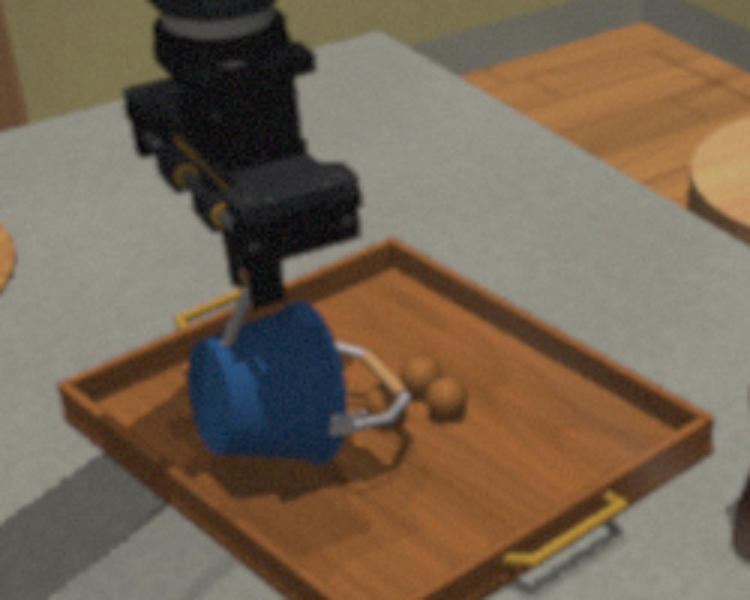

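View pics/t11.png

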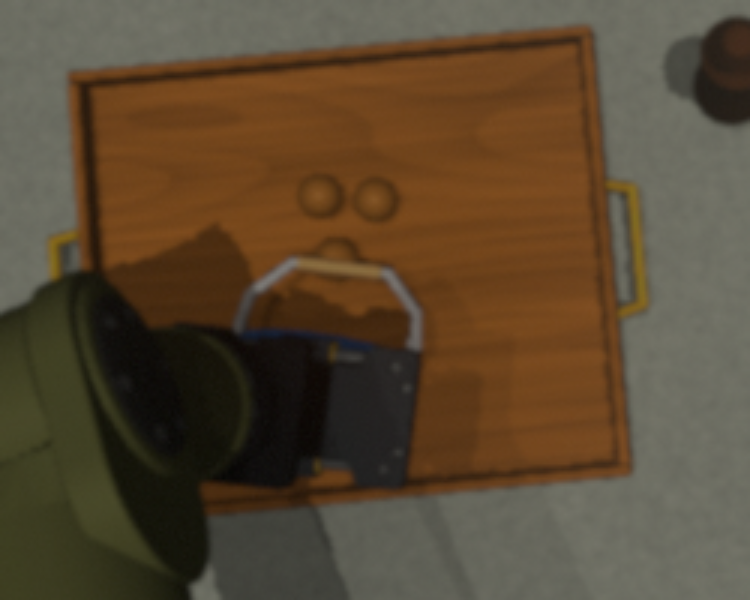

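All three walnuts are out: side crop (383,397), (421,372) and (447,398); top crop (320,195), (375,199) and (338,255). The wrist reads −2.6 N, which fits the empty pail hanging free. One nut lies under the bail, so I lift the pail over the nuts and carry it to the tray's −y side before letting go.

Request:
drive_tool(
  commands=[
    [0, 0, -0.5, 0, 0, 0, 0],
    [0, 0, -0.8, 0, 0, 0, 0],
    [0, 0, -0.8, 0, 0, 0, 0],
    [0, 0, -0.8, 0, 0, 0, 0],
    [0, 0, -0.8, 0, 0, 0, 0],
    [0, 0, -0.5, 0, 0, 0, 0],
    [-0.1, -0.4, 0, 0, 0, 0, 0],
    [-0.1, -0.8, 0, 0, 0, 0, 0],
    [-0.15, -1.1, 0, 0, 0, 0, 0],
    [-0.15, -1.1, 0, 0, 0, 0, 0],
    [-0.2, -1.1, 0, 0, 0, 0, 0],
    [-0.2, -1.1, 0, 0, 0, 0, 0],
    [-0.15, -1.1, 0, 0, 0, 0, 0],
    [-0.15, -1.1, 0, 0, 0, 0, 0],
    [-0.1, -0.9, 0, 0, 0, 0, 0],
    [-0.1, -0.7, 0, 0, 0, 0, 0],
    [0, -0.5, 0, 0, 0, 0, 0],
    [0, 0, 0, 0, 0, 0, 0],
    [0, 0, 0, 0, 0, 0, 0],
  ],
)

```text
time_s: 22.92
tool_pos: [0.4769, 0.1033, 0.2598]
tool_rot: [180.0, 0.0, 174.9]
force: [-0.3, -0.2, -2.7]
grip_width: 0.0204
```

```bash
python3 - <<'E'
from h import *
a=cam('side');o=env.get_obs();print(o['tool_pos'],o['force'],o['wrist_torque'],o['grip_width'])
cv2.imwrite('pics/s12.png',cv2.resize(a['img'][90:310,110:360],None,fx=2.7,fy=2.7))
b=cam('top');cv2.imwrite('pics/t12.png',cv2.resize(b['img'][150:350,80:330],None,fx=3,fy=3))
E
```

```text
[0.47691958 0.10374959 0.2597995 ] [-0.4498569   0.84758409 -3.00531114] [ 0.00800573  0.05790738 -0.0273663 ] 0.020657921484263462
```

View pics/s12.png

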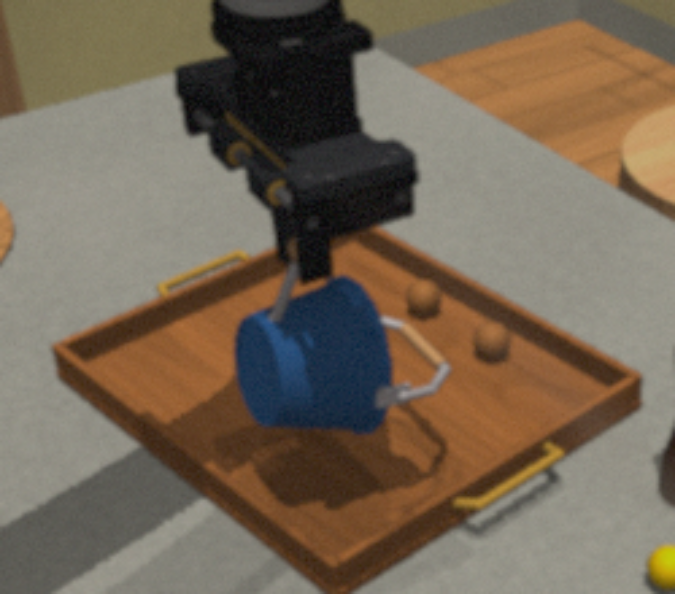

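View pics/t12.png

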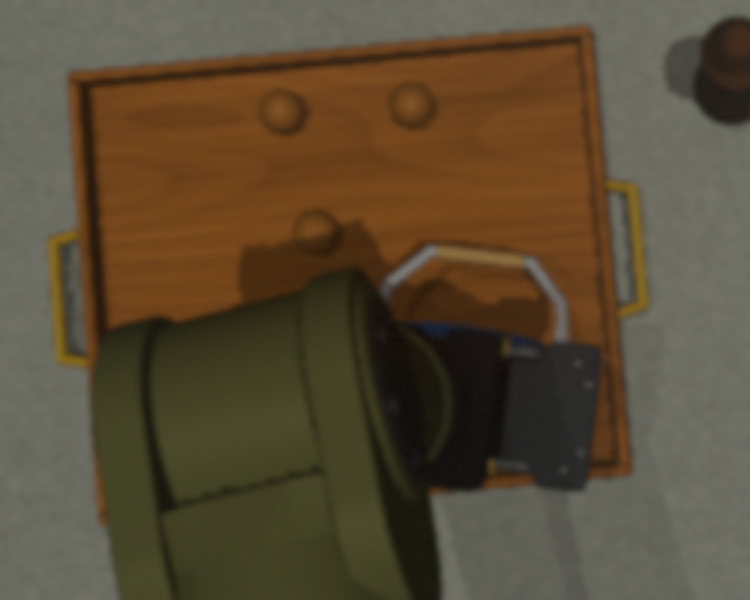

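All three nuts lie in the tray at top crop (282,110), (412,105) and (317,232). The empty pail is over a clear area, so I lower it.

Request:
drive_tool(
  commands=[
    [0, 0, 0.3, 0, 0, 0, 0],
    [0, 0, 0.5, 0, 0, 0, 0],
    [0, 0, 0.7, 0, 0, 0, 0],
    [0, 0, 0.8, 0, 0, 0, 0],
    [0, 0, 0.8, 0, 0, 0, 0],
    [0, 0, 0.7, 0, 0, 0, 0],
    [0, 0, 0.5, 0, 0, 0, 0],
    [0, 0, 0.4, 0, 0, 0, 0],
    [0, 0, 0.3, 0, 0, 0, 0],
    [0, 0, 0, 0, 0, 0, 0],
  ],
)

```text
time_s: 23.85
tool_pos: [0.4796, 0.1041, 0.2131]
tool_rot: [179.8, 0.4, 174.9]
force: [-0.9, 0.4, 12.4]
grip_width: 0.0206
```

Request:
drive_tool(
  commands=[
    [0, 0, 0.2, 0, 0, 0, 0],
    [0, 0, 0.2, 0, 0, 0, 0],
    [0, 0, 0.2, 0, 0, 0, 0],
    [0, 0, 0.2, 0, 0, 0, 0],
    [0, 0, 0, 0, 0, 0, 0],
  ],
)

```text
time_s: 24.27
tool_pos: [0.4811, 0.1047, 0.2073]
tool_rot: [179.6, 0.6, 174.9]
force: [-2.5, 0.2, 20.9]
grip_width: 0.0203
```

```bash
python3 - <<'E'
from h import *
a=cam('side');o=env.get_obs();print(o['tool_pos'],o['force'],o['wrist_torque'],o['grip_width'])
cv2.imwrite('pics/s13.png',cv2.resize(a['img'][90:310,110:360],None,fx=2.7,fy=2.7))
b=cam('top');cv2.imwrite('pics/t13.png',cv2.resize(b['img'][150:350,80:330],None,fx=3,fy=3))
E
```

```text
[0.48102652 0.1046845  0.20730663] [-2.08150372 -0.18672137 21.26531965] [0.13280076 0.35016996 0.04570167] 0.020546039385863222
```

View pics/s13.png

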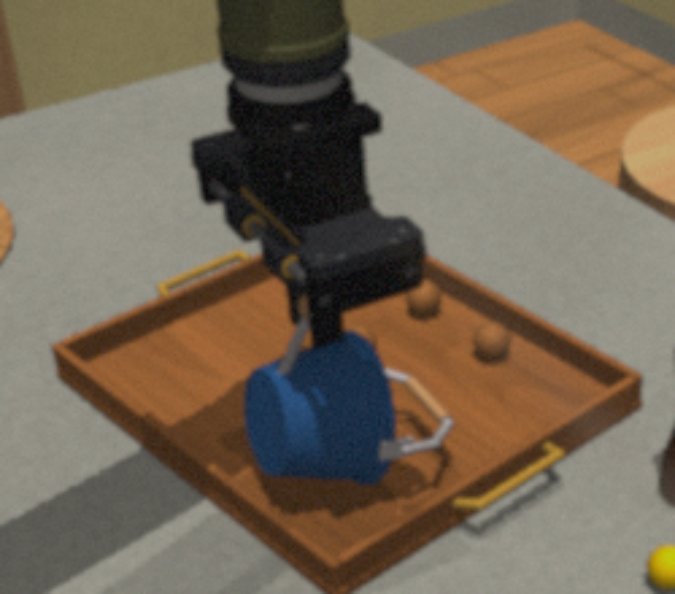

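View pics/t13.png

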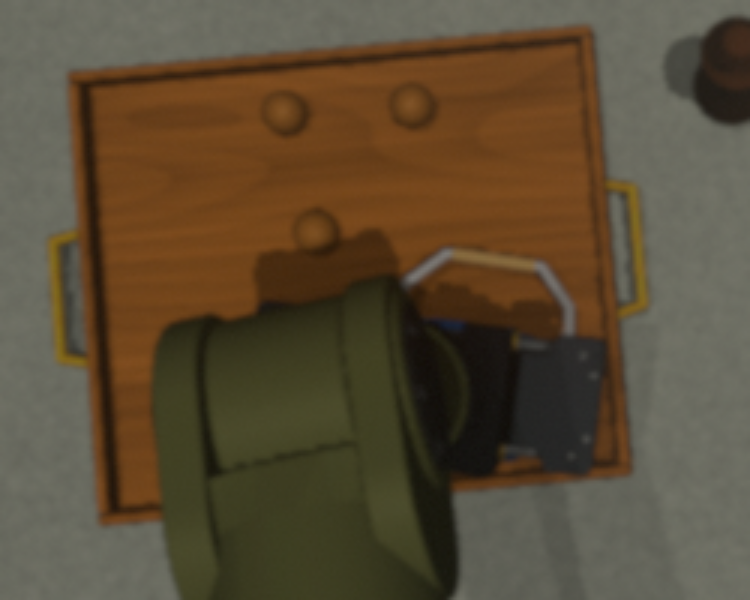

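The pail touches the floor on its rim and carries 21 N of press. I ease up about 1 cm before opening.

Request:
drive_tool(
  commands=[
    [0, 0, -0.4, 0, 0, 0, 0],
    [0, 0, -0.4, 0, 0, 0, 0],
    [0, 0, -0.2, 0, 0, 0, 0],
    [0, 0, 0, 0, 0, 0, 0],
  ],
)

```text
time_s: 24.7
tool_pos: [0.4767, 0.1031, 0.2115]
tool_rot: [-180.0, -0.0, 174.9]
force: [-0.0, -0.0, -3.1]
grip_width: 0.0207
```

Request:
drive_tool(
  commands=[
    [0, 0, 0.2, 0, 0, 0, 0],
    [0, 0, 0.1, 0, 0, 0, 0],
    [0, 0, 0, 0, 0, 0, 0],
  ],
)

```text
time_s: 24.95
tool_pos: [0.4769, 0.1031, 0.2084]
tool_rot: [-180.0, -0.0, 174.9]
force: [0.2, 0.4, -1.1]
grip_width: 0.0205
```

Partly resting now (−1.1 N). I open the fingers.

Request:
drive_tool(
  commands=[
    [0, 0, 0.1, 0, 0, 0, 0],
    [0, 0, 0, 0, 0, 0, 0.4],
    [0, 0, 0, 0, 0, 0, 0.6],
    [0, 0, 0, 0, 0, 0, 0.8],
    [0, 0, 0, 0, 0, 0, 1],
    [0, 0, 0, 0, 0, 0, 1],
    [0, 0, 0, 0, 0, 0, 1],
    [0, 0, 0, 0, 0, 0, 1],
    [0, 0, 0, 0, 0, 0, 1],
  ],
)

```text
time_s: 25.7
tool_pos: [0.477, 0.1032, 0.2078]
tool_rot: [180.0, 0.0, 174.9]
force: [-0.2, -0.5, 0.1]
grip_width: 0.0661
```

```bash
python3 - <<'E'
from h import *
a=cam('side');o=env.get_obs();print(o['tool_pos'],o['force'],o['grip_width'])
cv2.imwrite('pics/s14.png',cv2.resize(a['img'][90:310,110:360],None,fx=2.7,fy=2.7))
E
```

```text
[0.47698425 0.10319538 0.20779061] [-1.22409537 -0.40812493  0.10106896] 0.06984777350781474
```

View pics/s14.png

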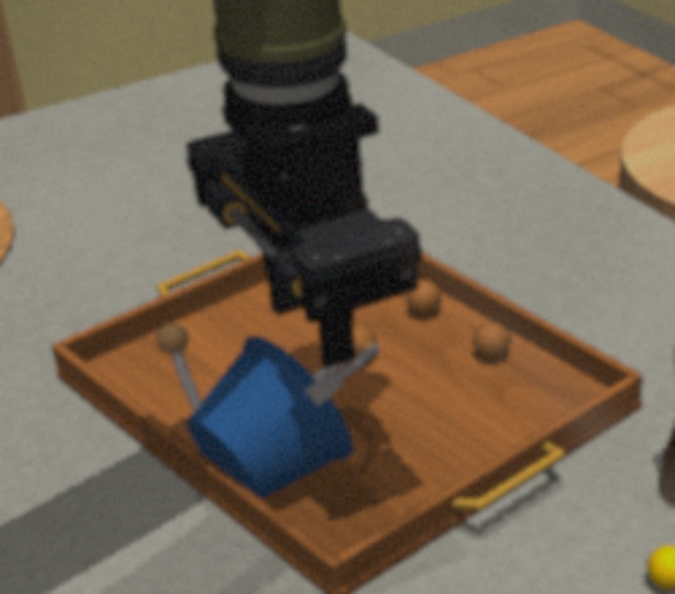

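The pail is rolling over onto its side, towards +y. I raise the hand clear and let it settle.

Request:
drive_tool(
  commands=[
    [0, 0, -1, 0, 0, 0, 1],
    [0, 0, -2, 0, 0, 0, 1],
    [0, 0, -2, 0, 0, 0, 1],
    [0, 0, -2, 0, 0, 0, 1],
    [0, 0, -2, 0, 0, 0, 1],
    [0, 0, -2, 0, 0, 0, 1],
    [0, 0, 0, 0, 0, 0, 1],
    [0, 0, 0, 0, 0, 0, 1],
    [0, 0, 0, 0, 0, 0, 1],
    [0, 0, 0, 0, 0, 0, 1],
    [0, 0, 0, 0, 0, 0, 1],
    [0, 0, 0, 0, 0, 0, 1],
    [0, 0, 0, 0, 0, 0, 1],
    [0, 0, 0, 0, 0, 0, 1],
    [0, 0, 0, 0, 0, 0, 1],
    [0, 0, 0, 0, 0, 0, 1],
    [0, 0, 0, 0, 0, 0, 1],
    [0, 0, 0, 0, 0, 0, 1],
    [0, 0, 0, 0, 0, 0, 1],
    [0, 0, 0, 0, 0, 0, 1],
  ],
)

```text
time_s: 27.42
tool_pos: [0.477, 0.1031, 0.3178]
tool_rot: [180.0, 0.0, 174.9]
force: [0.1, 0.8, -0.4]
grip_width: 0.0872
```

```bash
python3 - <<'E'
from h import *
a=cam('side','side15');o=env.get_obs();print(o['tool_pos'],o['force'],o['grip_width'])
cv2.imwrite('pics/s15.png',cv2.resize(a['img'][90:310,110:360],None,fx=2.7,fy=2.7))
b=cam('top','top15');cv2.imwrite('pics/t15.png',cv2.resize(b['img'][150:350,80:330],None,fx=3,fy=3))
E
```

```text
[0.47699759 0.10314844 0.31779346] [ 0.24087714 -0.56412452  1.10603426] 0.08694714528477245
```

View pics/s15.png

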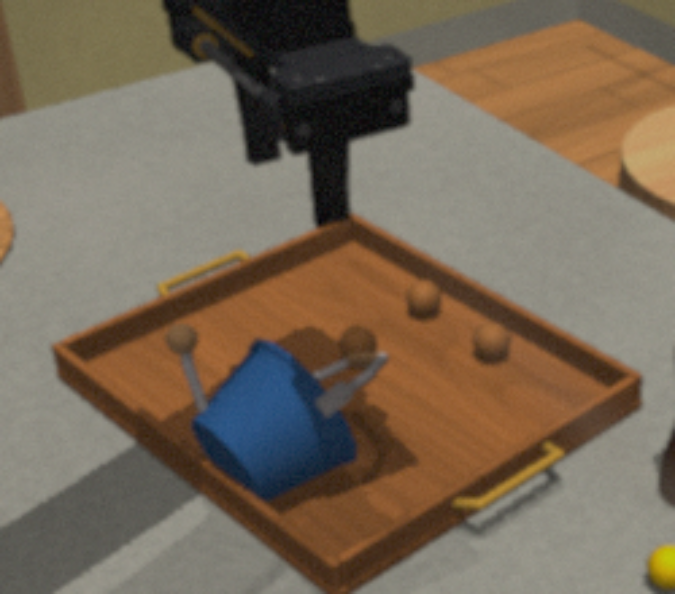

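View pics/t15.png

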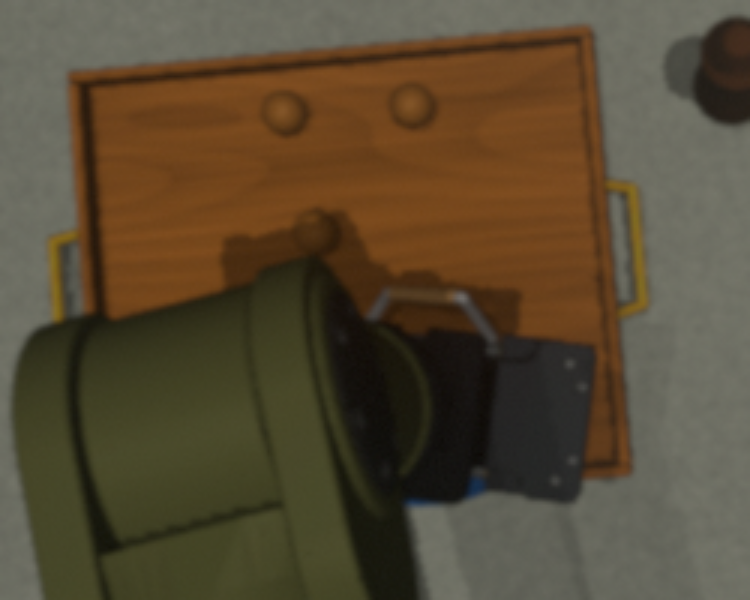

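The top view is blocked, and some blue shows near the low-x wall at crop (445,492). I move the arm away to see.

Request:
drive_tool(
  commands=[
    [0, 2, -2, 0, 0, 0, 1],
    [0, 3.5, -2, 0, 0, 0, 1],
    [0, 3.5, 0, 0, 0, 0, 1],
    [0, 3.5, 0, 0, 0, 0, 1],
    [0, 3.5, 0, 0, 0, 0, 1],
    [0, 3.5, 0, 0, 0, 0, 1],
    [0, 3.5, 0, 0, 0, 0, 1],
    [0, 3.5, 0, 0, 0, 0, 1],
    [0, 3.5, 0, 0, 0, 0, 1],
    [0, 3.5, 0, 0, 0, 0, 1],
    [0, 3.5, 0, 0, 0, 0, 1],
    [0, 3.5, 0, 0, 0, 0, 1],
    [0, 3.5, 0, 0, 0, 0, 1],
    [0, 0, 0, 0, 0, 0, 1],
    [0, 0, 0, 0, 0, 0, 1],
  ],
)

```text
time_s: 28.77
tool_pos: [0.5147, 0.544, 0.3547]
tool_rot: [-179.9, -0.1, 175.1]
force: [-0.7, -1.4, -0.8]
grip_width: 0.087
```

```bash
python3 - <<'E'
from h import *
a=cam('side','side16');o=env.get_obs();print(o['tool_pos'],o['force'],o['grip_width'])
cv2.imwrite('pics/s16.png',cv2.resize(a['img'][150:310,110:310],None,fx=3.7,fy=3.7))
b=cam('top','top16');cv2.imwrite('pics/t16.png',cv2.resize(b['img'][150:350,80:330],None,fx=3,fy=3))
E
```

```text
[0.51590839 0.54181151 0.35619844] [-0.34477271 -1.07260465 -0.25984477] 0.08720249624491455
```

View pics/s16.png

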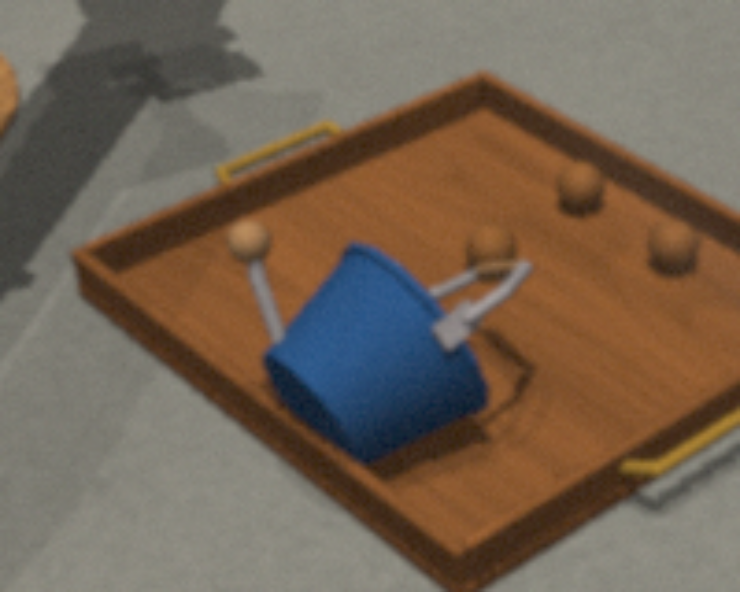

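View pics/t16.png

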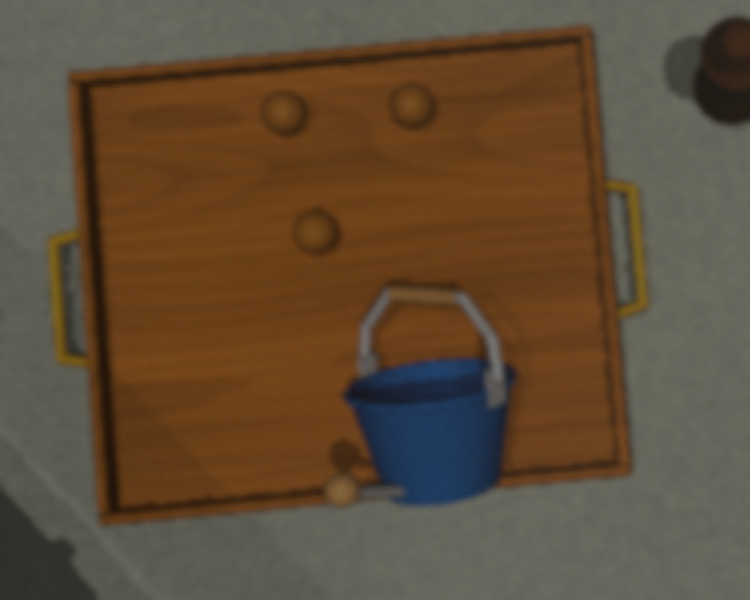

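The pail lies on its side close to the low-x wall, with its base at top crop (450,490) and its knob out to the +y side at (342,490). The nuts rest at (285,112), (412,105) and (317,232). I need to check whether the base overhangs or rests on the wall.

```bash
python3 - <<'E'
from h import *
np.set_printoptions(precision=4,suppress=True)
t=cam('top');s=cam('side')
T=lambda x,y:(80+x/3,150+y/3); S=lambda x,y:(110+x/3.7,150+y/3.7)
K,e=tri(t,T(342,490),s,S(249,241));print('knob',K,e)
G,e=tri(t,T(424,295),s,S(495,268));print('grip',G,e)
P1,e=tri(t,T(367,363),s,S(432,293));print('?pivot far',P1,e)
P2,e=tri(t,T(496,386),s,S(455,327));print('pivot near',P2,e)
cv2.imwrite('pics/s17.png',cv2.resize(s['img'][205:285,160:260],None,fx=7.5,fy=7.5,interpolation=2))
cv2.imwrite('pics/t17.png',cv2.resize(t['img'][240:325,185:265],None,fx=7,fy=7,interpolation=2))
E
```

```text
knob [0.4131 0.1724 0.1238] [np.float64(0.000517698824270531), np.float64(0.000517698824270418)]
grip [0.5342 0.1355 0.0755] [np.float64(0.0013167152754814926), np.float64(0.0013167152754815115)]
?pivot far [0.4988 0.1682 0.0564] [np.float64(0.010512291543389393), np.float64(0.010512291543389484)]
pivot near [0.4776 0.0842 0.0922] [np.float64(0.000285435213607994), np.float64(0.0002854352136078855)]
```

View pics/s17.png

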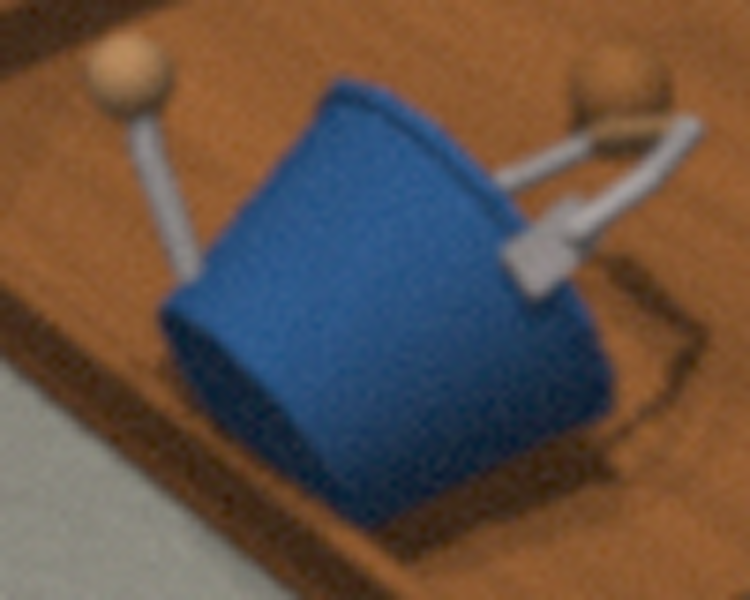

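View pics/t17.png

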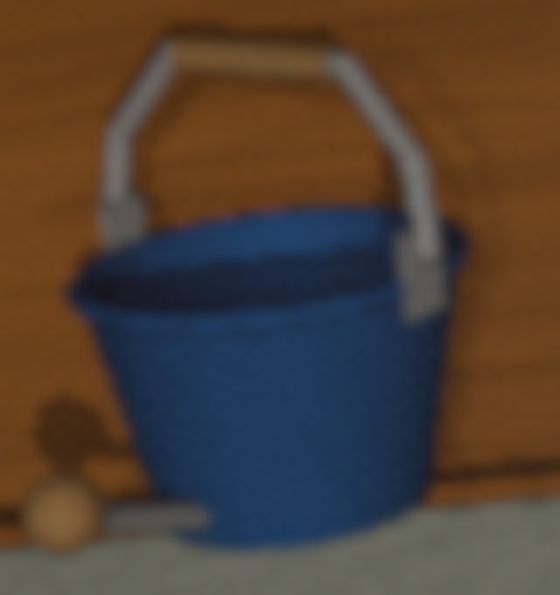

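Triangulated, the knob ball is at z = 0.124, and the base is propped against and over the low-x wall, so the pail is not fairly in the tray. I'll pinch the knob again, along x, and draw the pail inward. Turning and moving over the knob.

Request:
drive_tool(
  commands=[
    [0, 0, 0, 0, 0, 6.9, 1],
    [0, 0, 0, 0, 0, 6.9, 1],
    [0, 0, 0, 0, 0, 6.9, 1],
    [0, 0, 0, 0, 0, 6.9, 1],
    [0, 0, 0, 0, 0, 6.9, 1],
    [0, 0, 0, 0, 0, 6.9, 1],
    [0, 0, 0, 0, 0, 6.9, 1],
    [0, 0, 0, 0, 0, 6.9, 1],
    [0, 0, 0, 0, 0, 6.9, 1],
    [0, 0, 0, 0, 0, 6.9, 1],
    [0, 0, 0, 0, 0, 6.9, 1],
    [0, 0, 0, 0, 0, 6.9, 1],
    [0, 0, 0, 0, 0, 6.9, 1],
    [0, 0, 0, 0, 0, 0, 1],
  ],
)

```text
time_s: 30.13
tool_pos: [0.5168, 0.5399, 0.3592]
tool_rot: [179.9, -0.1, 84.9]
force: [0.9, -0.5, -0.2]
grip_width: 0.0869
```

Request:
drive_tool(
  commands=[
    [-2, -0.3, 0, 0, 0, 0, 1],
    [-3.2, -0.5, 0, 0, 0, 0, 1],
    [-3.2, -0.5, 0, 0, 0, 0, 1],
    [-3.2, -0.5, 0, 0, 0, 0, 1],
    [-3.2, -0.5, 0, 0, 0, 0, 1],
    [-3.2, -0.5, 0, 0, 0, 0, 1],
    [-3.2, -0.5, 0, 0, 0, 0, 1],
    [-3.2, -0.5, 0, 0, 0, 0, 1],
    [-3.2, -0.5, 0, 0, 0, 0, 1],
    [-3.2, -0.5, 0, 0, 0, 0, 1],
    [-3.2, -0.5, 0, 0, 0, 0, 1],
    [-2.2, -0.5, 0, 0, 0, 0, 1],
    [0, 0, 0, 0, 0, 0, 1],
    [0, 0, 0, 0, 0, 0, 1],
  ],
)

```text
time_s: 31.3
tool_pos: [0.428, 0.1836, 0.3587]
tool_rot: [180.0, -0.2, 85.2]
force: [0.5, -0.6, 0.0]
grip_width: 0.0869
```

Request:
drive_tool(
  commands=[
    [-1.3, -1.4, 0, 0, 0, 0, 1],
    [0, 0, 1.5, 0, 0, 0, 1],
    [0, 0, 2.5, 0, 0, 0, 1],
    [0, 0, 2.5, 0, 0, 0, 1],
    [0, 0, 2.5, 0, 0, 0, 1],
    [0, 0, 1.5, 0, 0, 0, 1],
    [0, 0, 1, 0, 0, 0, 1],
    [0, 0, 0, 0, 0, 0, 1],
    [0, 0, 0, 0, 0, 0, 1],
  ],
)

```text
time_s: 32.05
tool_pos: [0.4131, 0.1742, 0.2431]
tool_rot: [180.0, 0.0, 85.3]
force: [0.0, -0.2, 0.2]
grip_width: 0.0871
```

```bash
python3 - <<'E'
from h import *
a=cam('side');o=env.get_obs();print(o['tool_pos'],o['tool_rot'],o['grip_width'])
X=o['tool_pos']-[0,0,.07];print(proj(a,X),proj(a,(.4131,.1724,.1238)))
cv2.imwrite('pics/s18.png',cv2.resize(a['img'][90:310,90:310],None,fx=2.7,fy=2.7))
E
```

```text
[0.41352183 0.17432143 0.24369366] [ 1.79927350e+02 -4.80780870e-02  8.52519615e+01] 0.08676866121651035
[172.65935708 191.80368173] [177.00554184 215.12239705]
```

View pics/s18.png

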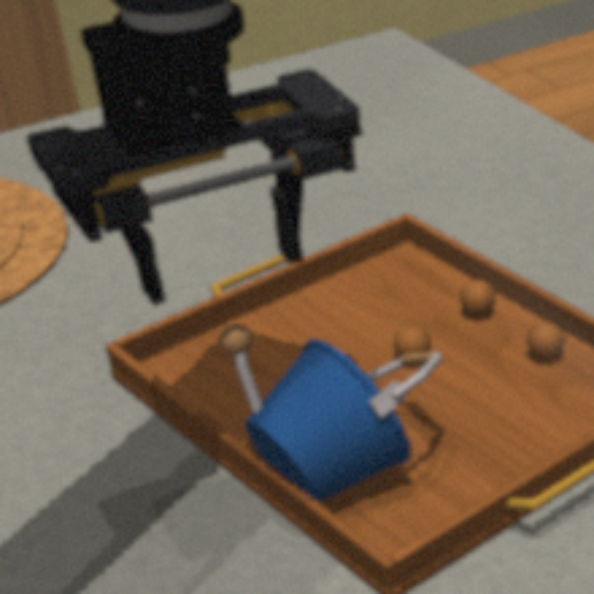

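The fingers straddle the knob at crop (236,338). I narrow the jaws part way for clearance, then go down and pinch.

Request:
drive_tool(
  commands=[
    [-0.2, 0, 0, 0, 0, 0, 0.6],
    [0, 0, 1, 0, 0, 0, 0.6],
    [0, 0, 1.2, 0, 0, 0, 0.6],
    [0, 0, 1.2, 0, 0, 0, 0.6],
    [0, 0, 1.2, 0, 0, 0, 0.6],
    [0, 0, 1, 0, 0, 0, 0.6],
    [0, 0, 0.6, 0, 0, 0, 0.6],
    [0, 0, 0.4, 0, 0, 0, 0.6],
    [0, 0, 0, 0, 0, 0, 0.6],
    [0, 0, 0, 0, 0, 0, 0],
    [0, 0, 0, 0, 0, 0, 0],
    [0, 0, 0, 0, 0, 0, 0],
    [0, 0, 0, 0, 0, 0, 0],
    [0, 0, 0, 0, 0, 0, 0],
    [0, 0, 0, 0, 0, 0, 0],
    [0, 0, 0, 0, 0, 0, 0],
    [0, 0, 0, 0, 0, 0, 0],
  ],
  force=15,
)

```text
time_s: 33.52
tool_pos: [0.4129, 0.1719, 0.1769]
tool_rot: [180.0, -0.0, 85.2]
force: [0.9, 0.4, 0.4]
grip_width: 0.0208
```

```bash
python3 - <<'E'
from h import *
a=cam('side');o=env.get_obs();print(o['tool_pos'],o['force'],o['grip_width'])
cv2.imwrite('pics/s19.png',cv2.resize(a['img'][90:310,90:310],None,fx=2.7,fy=2.7))
E
```

```text
[0.4129203  0.17186545 0.1769177 ] [-0.30688536  0.13316478  0.62445503] 0.020660428744429284
```

View pics/s19.png

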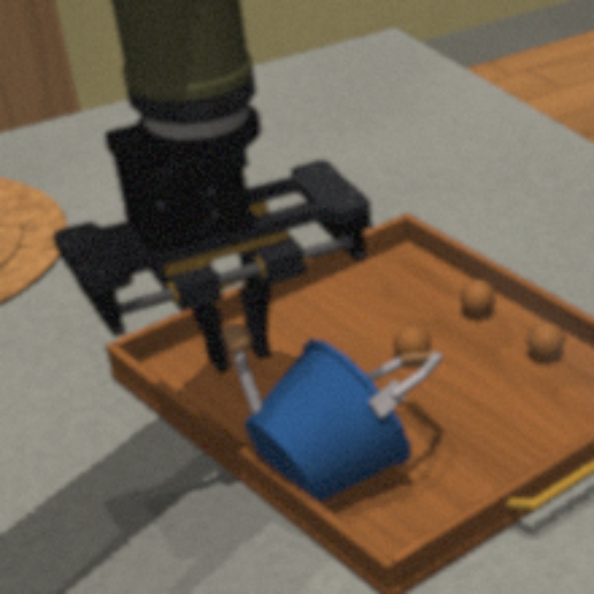

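The ball is held (20.8 mm). I lift slightly and draw inward, +x by 4.5 cm and −y by 1.5 cm.

Request:
drive_tool(
  commands=[
    [0, 0, -0.3, 0, 0, 0, 0],
    [0, 0, -0.4, 0, 0, 0, 0],
    [0, 0, -0.4, 0, 0, 0, 0],
    [0, 0.3, 0, 0, 0, 0, 0],
    [-0.2, 0.5, 0, 0, 0, 0, 0],
    [-0.2, 0.6, 0, 0, 0, 0, 0],
    [-0.2, 0.6, 0, 0, 0, 0, 0],
    [-0.2, 0.6, 0, 0, 0, 0, 0],
    [-0.2, 0.6, 0, 0, 0, 0, 0],
    [-0.1, 0.6, 0, 0, 0, 0, 0],
    [0, 0.5, 0, 0, 0, 0, 0],
    [0, 0.3, 0, 0, 0, 0, 0],
    [0, 0, 0, 0, 0, 0, 0],
  ],
)

```text
time_s: 34.65
tool_pos: [0.4571, 0.1617, 0.1938]
tool_rot: [-179.7, -0.5, 85.3]
force: [-18.5, 2.8, 42.3]
grip_width: 0.0247
```

```bash
python3 - <<'E'
from h import *
a=cam('side');o=env.get_obs();print(o['tool_pos'],o['force'],o['grip_width'])
cv2.imwrite('pics/s20.png',cv2.resize(a['img'][90:310,90:310],None,fx=2.7,fy=2.7))
b=cam('top');cv2.imwrite('pics/t20.png',cv2.resize(b['img'][150:350,80:330],None,fx=3,fy=3))
E
```

```text
[0.45686756 0.16166929 0.193744  ] [-18.31391638   2.99786816  42.23842434] 0.024831923055939696
```

View pics/s20.png

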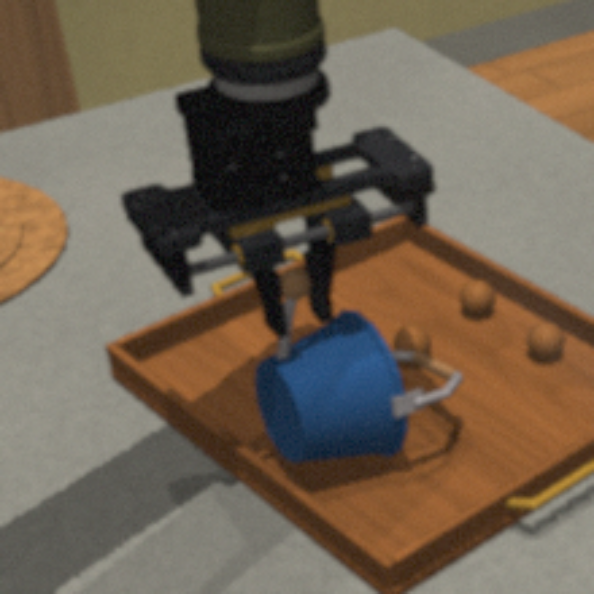

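View pics/t20.png

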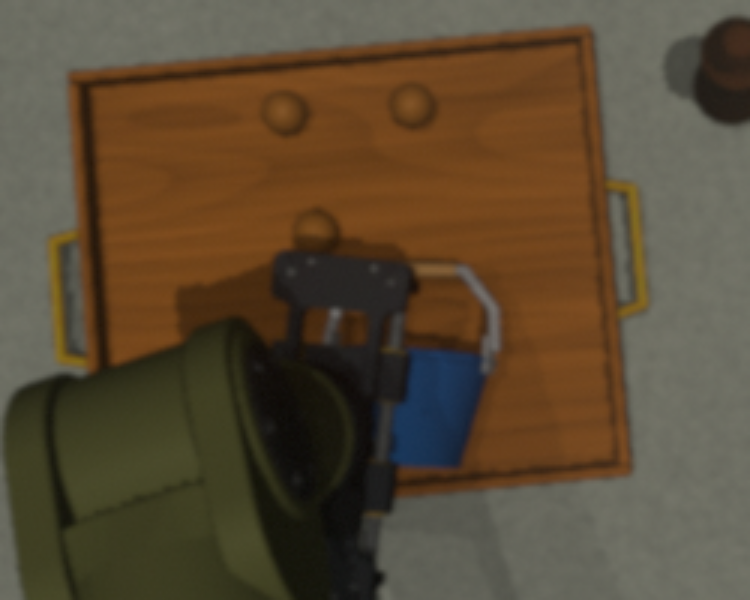

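The pail is now inside the wall, but it stands as a strut under the fingers with 42 N. I raise at once to relieve that.

Request:
drive_tool(
  commands=[
    [0, 0, -0.5, 0, 0, 0, 0],
    [0, 0, -0.5, 0, 0, 0, 0],
    [0, 0, 0, 0, 0, 0, 0],
  ],
)

```text
time_s: 35.0
tool_pos: [0.4585, 0.1572, 0.1987]
tool_rot: [179.9, -0.1, 85.2]
force: [0.4, -0.1, -3.1]
grip_width: 0.0195
```

```bash
python3 - <<'E'
from h import *
a=cam('side');o=env.get_obs();print(o['tool_pos'],o['force'],o['grip_width'])
cv2.imwrite('pics/s21.png',cv2.resize(a['img'][130:290,150:310],None,fx=3.7,fy=3.7))
b=cam('top');cv2.imwrite('pics/t21.png',cv2.resize(b['img'][150:350,80:330],None,fx=3,fy=3))
E
```

```text
[0.45804485 0.1568182  0.19788821] [-0.0916934   0.51337689 -2.73134663] 0.019507406806049104
```

View pics/s21.png

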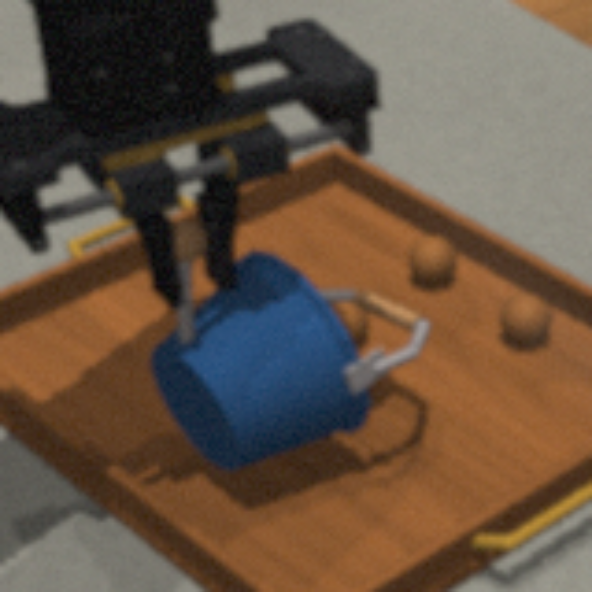

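View pics/t21.png

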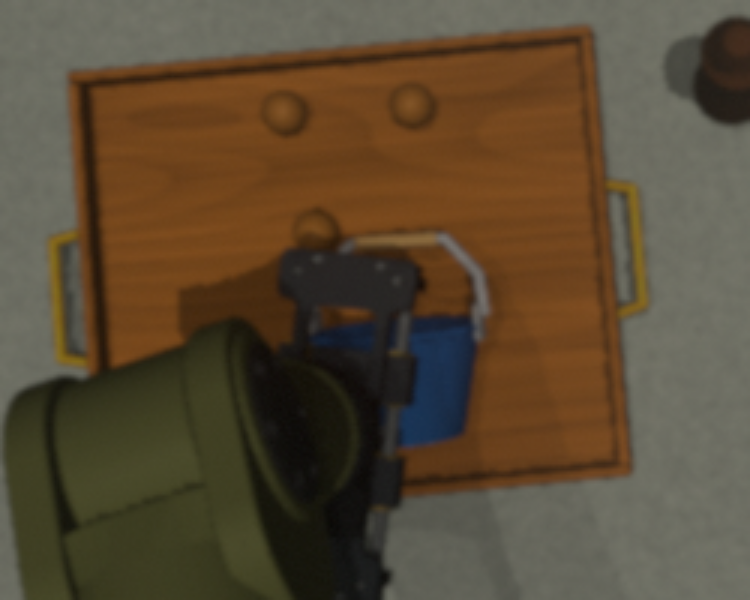

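The pail hangs free (−2.7 N), its base at top crop (435,440), well inside the wall. I carry it 3.5 cm further in and 4 cm to −y, clear of the nut at (317,230), before setting it down.

Request:
drive_tool(
  commands=[
    [0, 0, -0.5, 0, 0, 0, 0],
    [0, 0, -0.7, 0, 0, 0, 0],
    [-0.3, 0.2, -0.3, 0, 0, 0, 0],
    [-0.5, 0.4, 0, 0, 0, 0, 0],
    [-0.5, 0.5, 0, 0, 0, 0, 0],
    [-0.5, 0.5, 0, 0, 0, 0, 0],
    [-0.5, 0.5, 0, 0, 0, 0, 0],
    [-0.5, 0.4, 0, 0, 0, 0, 0],
    [-0.5, 0.4, 0, 0, 0, 0, 0],
    [-0.4, 0.3, 0, 0, 0, 0, 0],
    [-0.2, 0.2, 0, 0, 0, 0, 0],
    [0, 0, 0, 0, 0, 0, 0],
    [0, 0, 0, 0, 0, 0, 0],
  ],
)

```text
time_s: 36.18
tool_pos: [0.4883, 0.1153, 0.2127]
tool_rot: [-180.0, -0.0, 85.2]
force: [0.5, 0.8, -2.6]
grip_width: 0.0199
```

```bash
python3 - <<'E'
from h import *
a=cam('side');o=env.get_obs();print(o['tool_pos'],o['force'],o['grip_width'])
cv2.imwrite('pics/s22.png',cv2.resize(a['img'][130:290,150:310],None,fx=3.7,fy=3.7))
b=cam('top');cv2.imwrite('pics/t22.png',cv2.resize(b['img'][150:350,80:330],None,fx=3,fy=3))
E
```

```text
[0.48818828 0.11555636 0.21271838] [ 0.27427277  0.41227558 -1.80256456] 0.019487085512720246
```

View pics/s22.png

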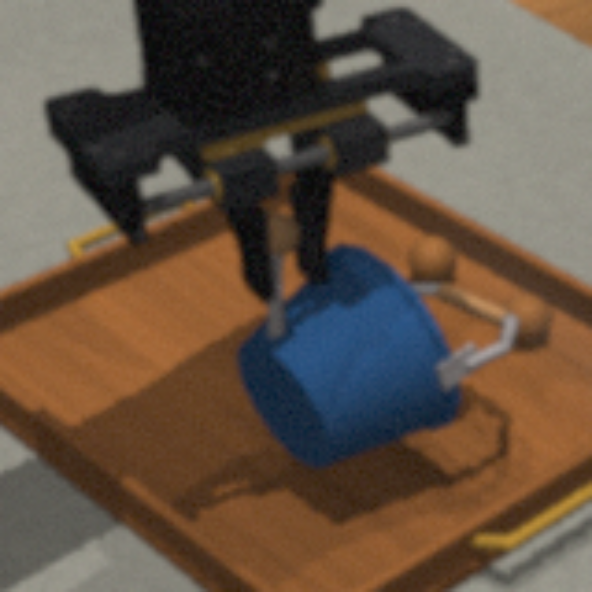

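View pics/t22.png

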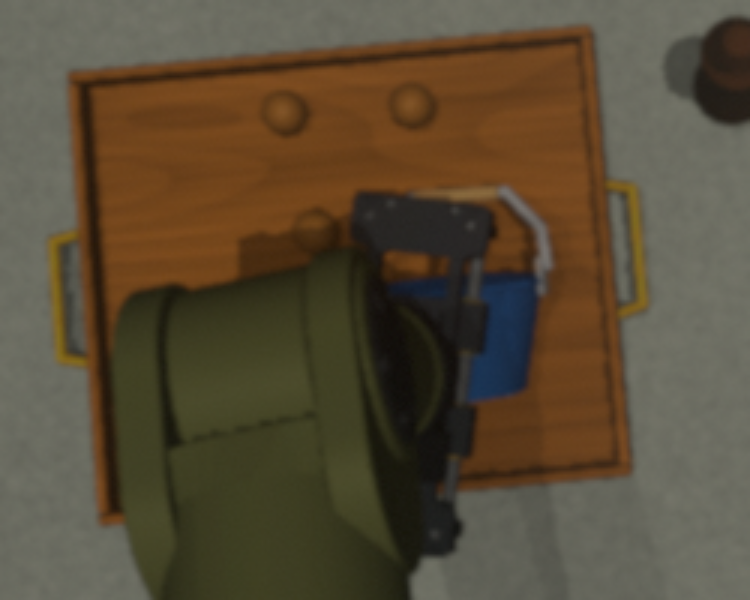

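There is plenty of room all round. I lower to contact.

Request:
drive_tool(
  commands=[
    [0, 0, 0.4, 0, 0, 0, 0],
    [0, 0, 0.4, 0, 0, 0, 0],
    [0, 0, 0.3, 0, 0, 0, 0],
    [0, 0, 0.1, 0, 0, 0, 0],
    [0, 0, 0, 0, 0, 0, 0],
  ],
)

```text
time_s: 36.7
tool_pos: [0.488, 0.1152, 0.2002]
tool_rot: [-180.0, 0.0, 85.2]
force: [0.5, 0.2, -1.2]
grip_width: 0.0202
```

Request:
drive_tool(
  commands=[
    [0, 0, 0.2, 0, 0, 0, 0],
    [0, 0, 0, 0, 0, 0, 0],
    [0, 0, 0, 0, 0, 0, 0],
  ],
)

```text
time_s: 36.95
tool_pos: [0.4883, 0.1152, 0.1988]
tool_rot: [180.0, -0.0, 85.2]
force: [0.5, 0.7, -2.4]
grip_width: 0.0196
```

Request:
drive_tool(
  commands=[
    [0, 0, 0.2, 0, 0, 0, 0],
    [0, 0, 0, 0, 0, 0, 0],
    [0, 0, 0, 0, 0, 0, 0],
  ],
)

```text
time_s: 37.2
tool_pos: [0.4883, 0.1152, 0.1967]
tool_rot: [-180.0, 0.0, 85.2]
force: [0.5, 0.2, -1.8]
grip_width: 0.0194
```

Request:
drive_tool(
  commands=[
    [0, 0, 0.2, 0, 0, 0, 0],
    [0, 0, 0, 0, 0, 0, 0],
    [0, 0, 0, 0, 0, 0, 0],
  ],
)

```text
time_s: 37.45
tool_pos: [0.4883, 0.1152, 0.1946]
tool_rot: [-180.0, 0.0, 85.2]
force: [-0.6, -0.3, -1.9]
grip_width: 0.0198
```

Light partial contact. I release now and go up.

Request:
drive_tool(
  commands=[
    [0, 0, 0.2, 0, 0, 0, 0],
    [0, 0, 0, 0, 0, 0, 0.4],
    [0, 0, 0, 0, 0, 0, 0.7],
    [0, 0, 0, 0, 0, 0, 1],
    [0, 0, 0, 0, 0, 0, 1],
    [0, 0, -1, 0, 0, 0, 1],
    [0, 0, -2, 0, 0, 0, 1],
    [0, 0, -2, 0, 0, 0, 1],
    [0, 0, -2, 0, 0, 0, 1],
    [0, 0, -2, 0, 0, 0, 1],
    [0, 0, -2, 0, 0, 0, 1],
    [2, 0, -1, 0, 0, 0, 1],
    [3.5, 0, 0, 0, 0, 0, 1],
    [3.5, 0, 0, 0, 0, 0, 1],
    [3.5, 0, 0, 0, 0, 0, 1],
    [3.5, 0, 0, 0, 0, 0, 1],
    [3.5, 0, 0, 0, 0, 0, 1],
    [3.5, 0, 0, 0, 0, 0, 1],
    [3.5, 0, 0, 0, 0, 0, 1],
    [3.5, 0, 0, 0, 0, 0, 1],
  ],
)

```text
time_s: 39.12
tool_pos: [0.5134, 0.4162, 0.3138]
tool_rot: [179.9, -0.0, 85.2]
force: [0.2, -0.1, 1.1]
grip_width: 0.087
```

Request:
drive_tool(
  commands=[
    [3.5, 0, 0, 0, 0, 0, 1],
    [3.5, 0, 0, 0, 0, 0, 1],
    [3.5, 0, 0, 0, 0, 0, 1],
    [3.5, 0, 0, 0, 0, 0, 1],
    [0, 0, 0, 0, 0, 0, 1],
    [0, 0, 0, 0, 0, 0, 1],
    [0, 0, 0, 0, 0, 0, 1],
  ],
)

```text
time_s: 39.7
tool_pos: [0.5256, 0.5531, 0.3131]
tool_rot: [179.9, 0.1, 85.2]
force: [0.1, 0.2, 0.7]
grip_width: 0.0872
```

```bash
python3 - <<'E'
from h import *
a=cam('side','side23');o=env.get_obs();print(o['time_s'],o['tool_pos'],o['force'],o['grip_width'])
cv2.imwrite('pics/s23.png',cv2.resize(a['img'][150:310,110:310],None,fx=3.7,fy=3.7))
b=cam('top','top23');cv2.imwrite('pics/t23.png',cv2.resize(b['img'][150:350,80:330],None,fx=3,fy=3))
E
```

```text
39.75 [0.52603983 0.55222002 0.31372524] [-0.46477057 -0.30430881 -0.05284947] 0.08729698114720859
```

View pics/s23.png

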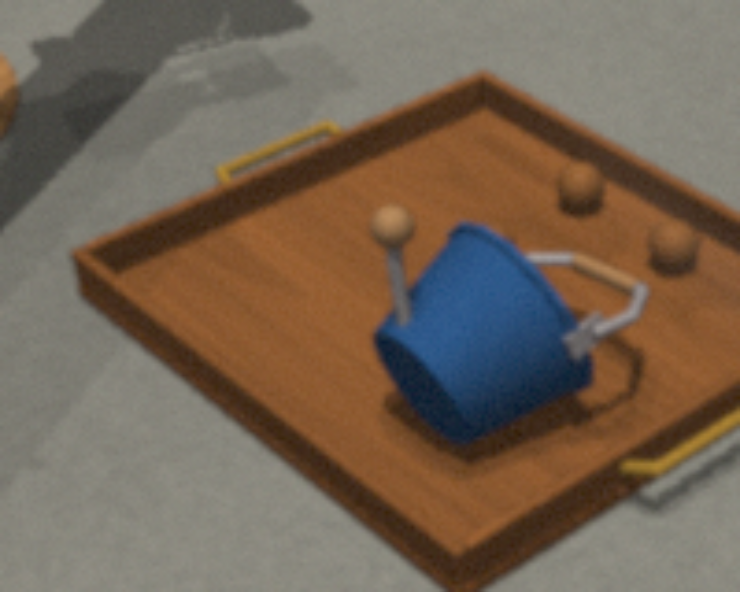

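View pics/t23.png

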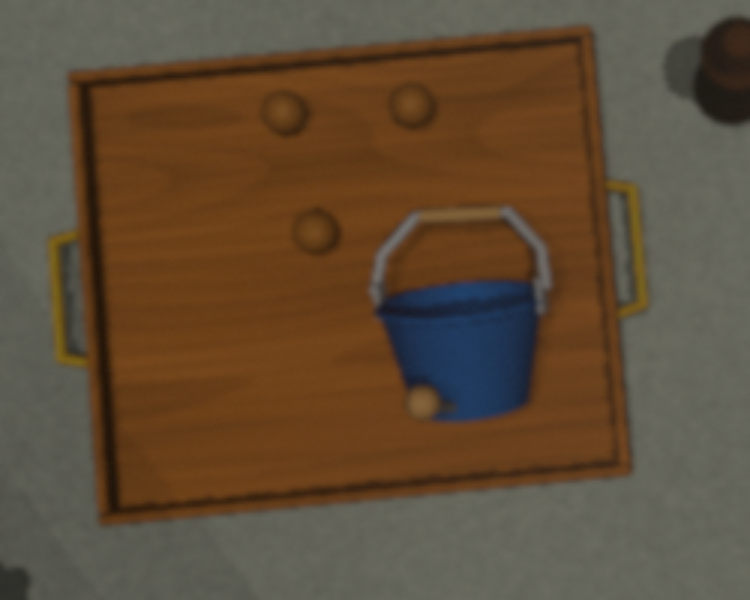

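The pail lies wholly inside the tray at top crop (460,350), and all three nuts are on the tray floor at (285,112), (412,105) and (317,232). I wait a second and check that everything is still.

Request:
drive_tool(
  commands=[
    [0, 0, 0, 0, 0, 0, 1],
    [0, 0, 0, 0, 0, 0, 1],
    [0, 0, 0, 0, 0, 0, 1],
    [0, 0, 0, 0, 0, 0, 1],
    [0, 0, 0, 0, 0, 0, 1],
    [0, 0, 0, 0, 0, 0, 1],
    [0, 0, 0, 0, 0, 0, 1],
    [0, 0, 0, 0, 0, 0, 1],
    [0, 0, 0, 0, 0, 0, 1],
    [0, 0, 0, 0, 0, 0, 1],
    [0, 0, 0, 0, 0, 0, 1],
    [0, 0, 0, 0, 0, 0, 1],
    [0, 0, 0, 0, 0, 0, 1],
    [0, 0, 0, 0, 0, 0, 1],
    [0, 0, 0, 0, 0, 0, 1],
    [0, 0, 0, 0, 0, 0, 1],
    [0, 0, 0, 0, 0, 0, 1],
    [0, 0, 0, 0, 0, 0, 1],
  ],
)

```text
time_s: 41.3
tool_pos: [0.5252, 0.5537, 0.3128]
tool_rot: [180.0, -0.0, 85.2]
force: [0.4, 0.8, -0.5]
grip_width: 0.0872
```

```bash
python3 - <<'E'
from h import *
a=cam('side','side24');b=cam('top','top24')
for n,c in(('side23',a),('top23',b)):
    p=cv2.imread(f'pics/{n}.png');d=cv2.absdiff(cv2.GaussianBlur(p,(5,5),0),cv2.GaussianBlur(c['img'],(5,5),0)).max(2)
    box=d[150:310,110:310] if n[0]=='s' else d[150:330,100:300]; print(n,box.max(),(box>20).sum())
E
```

```text
side23 11 0
top23 2 0
```

View pics/top24.png

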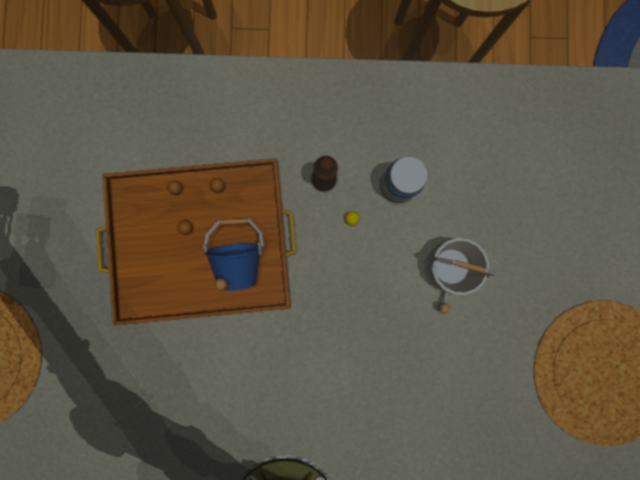

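Nothing is moving. The mill (325,173), canister (404,180), cream pail (460,267) and yellow nut (353,217) are where they were at the start.

```bash
python3 -c "
from cell import env
print(env.sign_off())"
```

```text
the job is handed in; nothing more can be done
None
```

The job is done and handed in at about 41 s of the 72 s allowed. I lifted the blue pail by its bail, stood it upright in the tray and let go. I then raised it by its knob until it tipped and all three walnuts tumbled out onto the tray floor.

- **Last checks:** The final pictures show the three walnuts on the tray floor and the empty pail on its side, wholly inside the tray. Nothing moved over about 1.5 s. The cream pail, canister, pepper mill and yellow nut stand at their starting pixels, and the hand is clear of everything.
- **What went wrong and was mended:** At its first release the empty pail rolled and came to rest propped on the tray's near wall. I pinched the knob again, drew the pail inward and set it down clear.
- **Forces:** While I drew the pail in, the wrist read about 46 N in all, 42 N of it upward. I relieved that at once. I took it to be the fingers pressing on the pail, not the gripper's body, but I could not confirm that against the 40 N limit for the body. An earlier set-down pressed about 21 N. Every wrist reading I saw stayed well below the 120 N limit.

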